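# Take the empty hydrogen bottle out of its left-hand yoke

## Task

The hydrogen bottle on the reactor's gas station is empty, shut and vented: take it off. Unscrew the leaning T-knob of the yoke, which as on every fuel-gas fitting has a left-hand thread, until the line engraved on the knob meets the long release line on the dial, and leave it there; then draw the bottle lengthwise out of the yoke and lay it softly, centred, in both V saddles of the empties rest. Leave the other things on the bench where they are.

Things in the scene. Friction and masses are not known exactly. Their poses are not given: they have to be found in the camera images.
- knob (a joint): angle (rad) of the T-knob: 0 tight, growing CLOCKWISE as seen looking down its axis (left-hand thread: clockwise unscrews; anticlockwise only meets the tight stop). At 2.80 its engraved line meets the long release line of the dial; end stop 3.6. Starts between 0 and 0.5. It rises 3.2 mm per rad along its axis, turns stiffly (0.12 N m) and stays where it is left
- knob_grip (a point): point on the knob's axis at grip height, turning and rising with the knob. z is the screw axis pointing outward, leaning 35 degrees from vertical. The grip is a steel bar 66 mm long along x, 12 mm thick along y (close the jaws along y), reaching from 22 mm below this point to 8 mm above it. Below it a skirt 64 mm across carries the dark index line on its +y side, and a groove round its rim (left-hand sign)
- dial (a point): centre of the fixed dial's top face, 84 mm across, under the knob's skirt; same axis as the knob (z outward). A dark dot at its rim in the +y direction marks tight; the long dark radial line on the rim (33 to 42 mm from the axis) lies 160 degrees clockwise from the dot and marks release. The knob_grip frame's y is along the dot at knob = 0
- yoke_center (a point): fixed: middle of the yoke's opening, on the axis of the bottle lying in the station, 70 mm above the table. x points along the bottle from valve to foot (the way to draw it out), z up, y to the side the screw leans to. The yoke is a closed steel frame 22 mm thick along x with 5 mm clearance either side of the valve block, none below it: the bottle can be lifted only once drawn 65 mm or more along +x
- station_base (a point): fixed: centre of the underside of the gas station's white base, 300 mm (x) by 130 by 12 mm, axes as yoke_center, which stands 65 mm towards -x of it. V saddles 12 mm thick and 40 mm wide, narrower than the bottle so that fingers pass beside them, carry it at x = -10 and +80 mm. A gauge (100 mm high) stands behind the yoke at x = -120, y = -46 mm
- bottle: empty aluminium gas bottle, 0.36 to 0.58 kg: cylinder 44 mm across, 130 mm long, then neck, brass valve block (centre at x = -100 mm, a hole in it takes the screw's tip) and black wheel ending at -135 mm. Origin on its axis, mid-cylinder, 15 mm from the centre of mass; x from valve to foot. Starts with its origin 100 mm along +x of yoke_center, free to grip across from above between the saddles
- rest_axis (a point): fixed: where the bottle's origin belongs on the empties rest, 60 mm above the table. The rest is a white plate 200 (x) x 110 x 12 mm with two grey V saddles, 12 mm thick, 40 mm wide, 42 mm either side of its middle, for the bottle to lie in along x (valve end either way round). z up
- spare_bottle: bystander: a full bottle with a black cap, standing upright near the rest, 44 mm in diameter, 200 mm high; origin at its underside
- spanner: bystander: steel spanner 190 mm long lying on the table beside the station
- screwdriver: bystander: screwdriver 190 mm long lying on the table beside the rest
- dust_cover: bystander: round white plastic cover 80 mm across, 26 mm high, on the table beside the station, below the leaning knob
- reagent_bottle: bystander: glass bottle 80 mm across, 170 mm high, at the back
- beaker: bystander: glass cup 70 mm across, 90 mm high, standing near the robot
- jar: bystander: white jar 70 mm across, 100 mm high, far to the right
Things that resemble listed ones, but are neither listed nor needed, are in the scene too. Leave any brown or red look-alike of the part that bears rest_axis alone.

How it is judged:
By the outcome, as a careful person would: the job done as asked, in the order asked, and still so for the second after the job is handed in, with the robot touching nothing.
It also fails if it takes over 72 s, if anything falls off the work surface, if the arm or the gripper's body presses on something with over 40 N, if the wrist force passes 120 N, or if a joint passes its speed limit or range.

## Robot

A 6-joint arm with a two-finger parallel gripper is mounted at the origin on the work surface. World frame = base frame: x ahead of the robot, y to its left, z up, the work surface at z = 0. Lengths are in m, angles in rad, forces in N, time in s.
With the tool pointing down it reaches from about 0.3 to 0.875 m from the base axis. Payload 6.4 kg.
Tool frame: the origin (TCP) lies between the finger pads; the fingertips stand 11 mm ahead of it and the grasp point (between the pads) lies 8 mm behind it (ctrl.tcp_to_tips is the y of the fingertips in the tool frame, in m); y points along the fingers, x is the direction in which the jaws open and shut, and the axes are right-handed (so a half turn about y gives the same grasp; the last joint's range is limited). The gripper opens to 85 mm and grips with 20 to 120 N. Pads are 22 mm wide; open, the fingers measure 114 mm over their backs; the gripper's body (76 mm by 85 mm) begins 54 mm behind the grasp point. The pads swing forward as they close: fully open they stand 13 mm farther back than shut.
Start: joints at [1.023, 0.181, 1.607, -0, 1.354, -0.206], TCP at [0.193, 0.542, 0.242] pointing down, gripper open.
Joint ranges: [-2.99, 2.99], [-0.89, 2.07], [0.3, 2.58], [-1.14, 4.28], [0, 2.63], [-3.12, 3.12]. Speed limits (rad/s): [2.57, 2.57, 3.01, 3.14, 3.14, 3.14].

## Interface

Orientations are given as a unit quaternion [w, x, y, z].
In Python, from bench import ctrl gives the robot as it stands.
- The arm moves only by the tool apply_moves, never from a script. Its argument "plan" is text: rows parted by semicolons, each of 7 numbers parted by spaces: the shift along the tool's x, y, z each as a share of 0.05 m, from -1 to 1, then the turn, a rotation vector about the tool's x, y, z each as a share of 0.12 rad, from -1 to 1, then the opening, from 0 (shut) to 1 (fully open). In form: dx dy dz wx wy wz claw; .... A call has exactly 5 rows; each row shifts and turns the commanded pose from where the row before left it, along the tool's axes as they then stand; what a row does not reach is not made up. A row lasts 1/10 s, in which the tool goes at most 50 mm and 8.59 degrees, less where a joint would pass 70% of its speed; a pose out of reach is approached as far as the arm can. A call with a number of a shift or a turn outside -1 to 1 is refused whole. A call with a gripper value outside its range is refused whole. The fingers move at their own pace and stop on an object; the grip force is fixed at half the most. Time passes only in rows, so rows that do not move let the fingers close, or fill a call up. It gives the time, the measured TCP pose, the force and the opening at its end, in the units of the state.
- ctrl.get_obs(): the state, without advancing time (a new reading comes with each control period).
- ctrl.camera(name): name is "scene" or "top" or "wrist"; returns the picture (420x560x3 uint8, red, green, blue); there is no depth.
- ctrl.get_calibration(name): a dict with "intrinsics" (3x3 intrinsics, pixels), "R" (3x3) and "t" (3): a world point X has camera coordinates R X + t. Camera axes: x right, y down, z forward; pixel columns grow to the right and rows downward; lengths in m; the calibration is good to about 2 mm. The wrist camera is an equidistant fisheye: a pixel r from the principal point sees the ray r / f radians off the axis. A picture is of the moment at which its call begins: read the wrist's pose just before it. get_calibration takes no time and is no camera call; for the wrist camera it gives the pose at the moment of the call.
- ctrl.hand_in(): hands the job in, once; it reports no verdict.
Trained networks look in the newest picture that a camera, given by its name, has taken for a name from the list of things; names that differ only in an ending like _2 or _b are one class to them, and where a whole thing is asked for, a point or a joint stands for the part that bears it (a point fixed in the world has none). Each returns a list of dicts, best first, with "score" (0 to 1); they miss things now and then, are a little off and sometimes report something else, mostly with a low value. They report only what shows in the picture. A call takes as long as a camera call. They do not tell look-alikes from the thing itself.
- ctrl.recognise(camera, target): "point" ([x, y, z] in m, in world coordinates, good to about 4 mm: the middle of the surface that is visible of it).
The state is a dict: "time_s": time; "q": joint angles; "dq": joint speeds; "joint_efforts": joint torques, N m; "eef_pos": TCP position; "eef_rot": TCP orientation; "wrist_force": force on the tool from outside, world axes, zero at the start; "torque": the same for the moment, N m; "opening": opening from 0.0 (shut) to 1.0 (fully open).
Only numpy, scipy, OpenCV 4.12 (cv2) and the standard library are available. Lean on these libraries where they do the work, as an engineer would, in place of code of your own. Each camera call takes 0.05 s, during which the arm holds its last target.

## Working session

There is one attempt and no reset: what is moved stays moved. The work goes in short steps, Python scripts to look and compute and a tool call to move; the robot and the scene stay as the last step left them, time stands still between calls to the robot, and variables do not carry over. Pictures are saved under pics/ and viewed, and the job is handed in when it is done.

Besides the shell and the picture viewer there is one more tool, called after ">>>" as name(argument=value, ...), one argument or row to a line, values as JSON. apply_moves: Moves the arm, as the interface text tells. Shift numbers are shares of 0.05 m and turn numbers shares of 0.12 rad, none past 1 either way. Its arguments: {"type":"object","properties":{"plan":{"type":"string"}},"required":["plan"]}

```bash
ls; mkdir -p pics
python3 - <<'E'
from bench import ctrl
import cv2,numpy as np
print(ctrl.get_obs())
for n in ["scene","top","wrist"]:
    im=ctrl.camera(n); cv2.imwrite(f"pics/{n}0.png",im[:,:,::-1]); c=ctrl.get_calibration(n); print(n,c)
print(ctrl.tcp_to_tips)
E
```

```text
pics
{'time_s': 0.0, 'q': array([ 1.02266920e+00,  1.81556511e-01,  1.60799020e+00,  2.08849275e-05,
        1.35378737e+00, -2.06290075e-01]), 'dq': array([-0.00159929,  0.00018616,  0.00093485, -0.00047384, -0.00044634,
        0.00039904]), 'joint_efforts': array([-4.87732086e-04, -4.44863355e+01, -3.51325464e+01, -3.25260107e-04,
        9.30956594e-03, -2.22493878e-05]), 'eef_pos': array([0.19244535, 0.54128645, 0.24138404]), 'eef_rot': array([-0.57752118,  0.57799674,  0.40710127, -0.4082372 ]), 'wrist_force': array([-0.17864904, -0.537381  , -0.92077302]), 'torque': array([0.00888575, 0.06701605, 0.01983167]), 'opening': 0.9977410399319948}
scene {'intrinsics': array([[516.74167565,   0.        , 282.18747023],
       [  0.        , 516.74167565, 205.62998218],
       [  0.        ,   0.        ,   1.        ]]), 'R': array([[-0.46439298,  0.8855134 , -0.01432402],
       [ 0.63235098,  0.32021553, -0.70540361],
       [-0.62005757, -0.33664229, -0.70866111]]), 't': array([ 0.23028154, -0.25729217,  1.85301154])}
top {'intrinsics': array([[440.22896731,   0.        , 288.64977935],
       [  0.        , 440.22896731, 214.72516114],
       [  0.        ,   0.        ,   1.        ]]), 'R': array([[ 0.05813738, -0.99830791,  0.00116764],
       [-0.97545956, -0.05705551, -0.21265776],
       [ 0.21236455,  0.01122438, -0.97712605]]), 't': array([-9.57790484e-04,  5.47263633e-01,  1.29236575e+00])}
wrist {'intrinsics': array([[325.1922621 ,   0.        , 280.46282359],
       [  0.        , 325.1922621 , 207.96233744],
       [  0.        ,   0.        ,   1.        ]]), 'R': array([[ 3.35876027e-01,  9.41906013e-01, -5.97765840e-04],
       [ 8.90447298e-01, -3.17319245e-01,  3.26208685e-01],
       [ 3.07068239e-01, -1.10097956e-01, -9.45297592e-01]]), 't': array([-0.57428984, -0.04072762,  0.3813878 ])}
0.011
```

View pics/scene0.png

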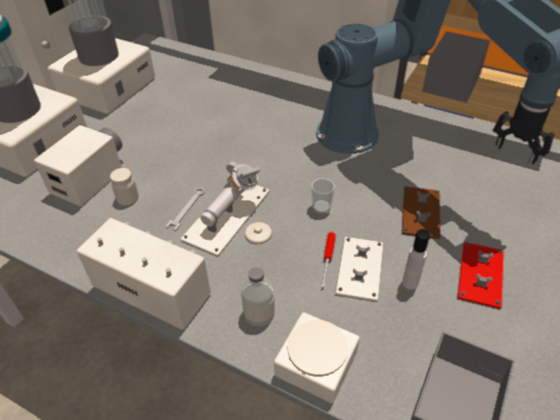

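View pics/top0.png

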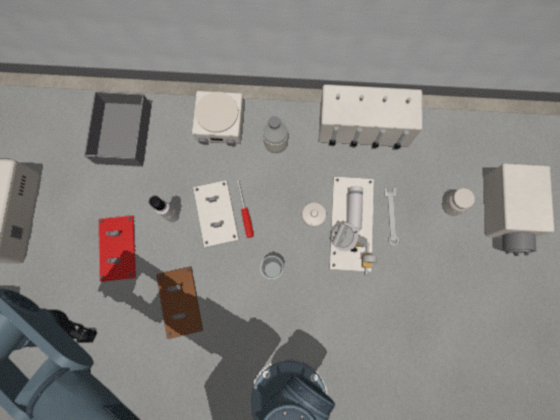

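View pics/wrist0.png

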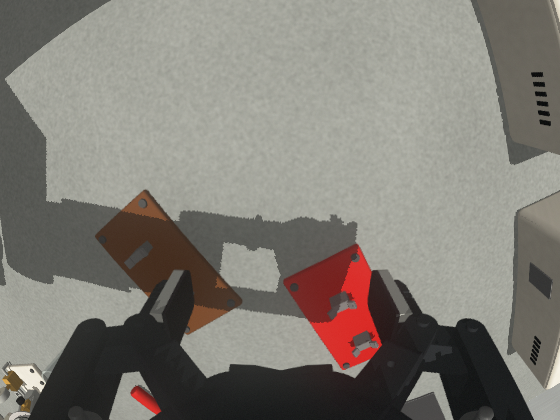

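The scene shows the station (white plate, knob towards the robot) in the middle of the bench, and the white rest left of it with the screwdriver between them. In the top view these are at about (352,223) and (215,213). Next I zoom in and run the recognisers.

Run:
```python
from bench import ctrl
import cv2,numpy as np
im=cv2.imread("pics/top0.png")
a=cv2.resize(im[165:285,310:410],None,fx=5,fy=5,interpolation=cv2.INTER_CUBIC)
b=cv2.resize(im[165:285,185:265],None,fx=5,fy=5,interpolation=cv2.INTER_CUBIC)
cv2.imwrite("pics/topA.png",a);cv2.imwrite("pics/topB.png",b)
s=cv2.imread("pics/scene0.png")
cv2.imwrite("pics/sceneA.png",cv2.resize(s[150:260,170:290],None,fx=5,fy=5,interpolation=cv2.INTER_CUBIC))
for cam in["top","scene"]:
  for t in ["knob","bottle","station_base","rest_axis","knob_grip","dial","yoke_center","spare_bottle","dust_cover","beaker","screwdriver"]:
    try: print(cam,t,[(np.round(r["point"],3),round(r["score"],2)) for r in ctrl.recognise(cam,t)][:4])
    except Exception as e: print(cam,t,e)
print(ctrl.get_obs()["time_s"])
```

```text
top knob [(array([ 0.47 , -0.124,  0.142]), 0.54), (array([ 0.498, -0.155,  0.011]), 0.26)]
top bottle [(array([ 0.569, -0.17 ,  0.086]), 0.73)]
top station_base [(array([ 0.499, -0.152,  0.011]), 0.89)]
top rest_axis [(array([0.262, 0.354, 0.009]), 0.93), (array([0.546, 0.264, 0.011]), 0.8), (array([0.414, 0.561, 0.014]), 0.75)]
top knob_grip [(array([ 0.471, -0.128,  0.145]), 0.83)]
top dial [(array([ 0.61 , -0.473,  0.096]), 0.66)]
top yoke_center [(array([ 0.498, -0.155,  0.014]), 0.91)]
top spare_bottle [(array([0.52, 0.39, 0.13]), 0.88)]
top dust_cover [(array([ 0.563, -0.048,  0.013]), 0.93)]
top beaker [(array([0.385, 0.08 , 0.024]), 0.66)]
top screwdriver [(array([0.527, 0.168, 0.023]), 0.56)]
scene knob [(array([ 0.48 , -0.12 ,  0.137]), 0.84)]
scene bottle [(array([ 0.581, -0.162,  0.086]), 0.91), (array([0.54 , 0.167, 0.026]), 0.3)]
scene station_base [(array([ 0.535, -0.143,  0.012]), 0.55)]
scene rest_axis [(array([0.276, 0.351, 0.011]), 0.87), (array([0.431, 0.564, 0.014]), 0.83), (array([0.556, 0.268, 0.014]), 0.6), (array([0.545, 0.405, 0.118]), 0.37)]
scene knob_grip [(array([ 0.482, -0.118,  0.136]), 0.56), (array([0.823, 0.107, 0.109]), 0.18)]
scene dial [(array([ 0.535, -0.142,  0.011]), 0.54), (array([ 0.477, -0.119,  0.136]), 0.29)]
scene yoke_center [(array([ 0.54 , -0.143,  0.014]), 0.88)]
scene spare_bottle [(array([0.543, 0.406, 0.119]), 0.72)]
scene dust_cover [(array([ 0.568, -0.04 ,  0.015]), 0.91)]
scene beaker [(array([0.395, 0.075, 0.056]), 0.95)]
scene screwdriver [(array([ 0.479, -0.119,  0.137]), 0.74), (array([0.539, 0.167, 0.024]), 0.69)]
1.25
```

View pics/topA.png

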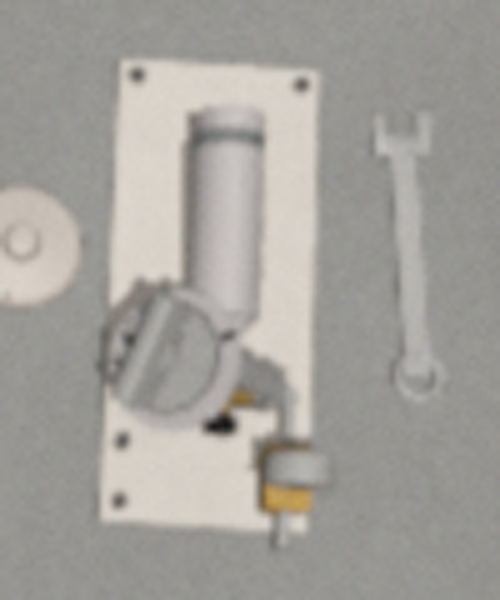

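View pics/topB.png

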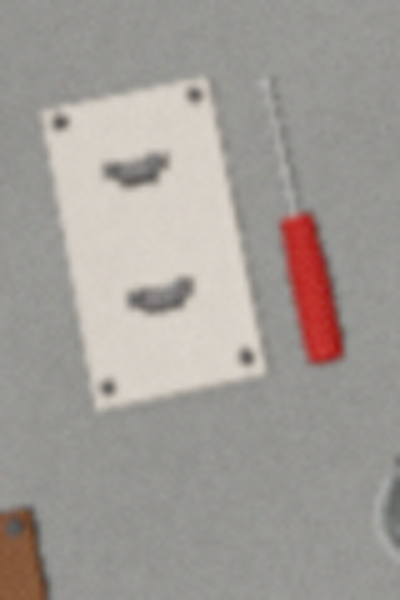

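View pics/sceneA.png

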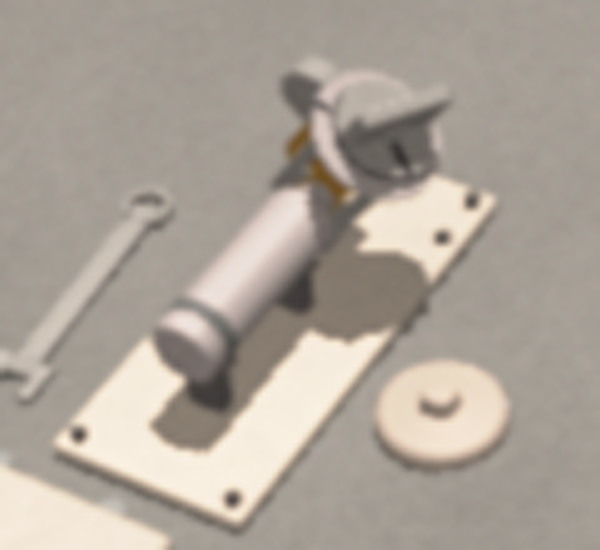

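```bash
cat > h.py <<'E'
import numpy as np,cv2
from bench import ctrl
from scipy.spatial.transform import Rotation as Ro
def cal(n):
    c=ctrl.get_calibration(n); return c["intrinsics"],c["R"],c["t"]
def ray(n,p,c=None):
    K,R,t=c or cal(n); p=np.asarray(p,float)
    d=np.array([(p[0]-K[0,2])/K[0,0],(p[1]-K[1,2])/K[1,1],1.])
    if n=="wrist":
        r=np.hypot(d[0],d[1]); 
        d=np.array([d[0]/r*np.sin(r),d[1]/r*np.sin(r),np.cos(r)]) if r>1e-9 else np.array([0,0,1.])
    return -R.T@t, R.T@d
def onz(n,p,z,c=None):
    o,d=ray(n,p,c); return o+d*(z-o[2])/d[2]
def proj(n,X,c=None):
    K,R,t=c or cal(n); X=np.atleast_2d(X); Y=X@R.T+t
    if n=="wrist":
        r=np.hypot(Y[:,0],Y[:,1]); th=np.arctan2(r,Y[:,2]); s=th/np.maximum(r,1e-12)
        a=Y[:,:2]*s[:,None]
    else: a=Y[:,:2]/Y[:,2:]
    return a*[K[0,0],K[1,1]]+[K[0,2],K[1,2]]
def q2R(q): return Ro.from_quat([q[1],q[2],q[3],q[0]]).as_matrix()
def pose():
    o=ctrl.get_obs(); return o["eef_pos"],q2R(o["eef_rot"]),o
def un(p,off,s=5): return (np.asarray(p)+.5)/s-.5+off
E
python3 - <<'E'
from h import *
for nm,cs,off in [("stn",[(121,60),(319,71),(308,528),(101,520)],(310,165)),("rest",[(42,112),(207,77),(265,374),(98,410)],(185,165))]:
    P=np.array([onz("top",un(c,off),.012) for c in cs])
    print(nm,P.mean(0).round(4),[round(np.linalg.norm(P[i]-P[(i+1)%4]),4) for i in range(4)])
    d=P[0]+P[1]-P[2]-P[3]; print(np.degrees(np.arctan2(d[1],d[0]))); print(P.round(3))
P=np.array([onz("scene",un(c,(170,150)),.012) for c in [(498,198),(240,530),(54,443)]])
print(P.round(4),[np.linalg.norm(P[1]-P[0]),np.linalg.norm(P[2]-P[1])],(P[0]+P[2])/2)
d=P[1]-P[0];print(np.degrees(np.arctan2(d[1],d[0])))
s=cv2.imread("pics/scene0.png");cv2.imwrite("pics/sceneB.png",cv2.resize(s[225:310,320:400],None,fx=6,fy=6,interpolation=cv2.INTER_CUBIC))
E
```

```text
stn [ 0.5431 -0.1705  0.012 ] [np.float64(0.1282), np.float64(0.2953), np.float64(0.1281), np.float64(0.2977)]
-0.3162614478615659
[[ 0.691 -0.107  0.012]
 [ 0.691 -0.235  0.012]
 [ 0.396 -0.234  0.012]
 [ 0.394 -0.106  0.012]]
rest [0.5492 0.2652 0.012 ] [np.float64(0.1082), np.float64(0.1987), np.float64(0.1064), np.float64(0.1984)]
15.877843930404394
[[0.63  0.344 0.012]
 [0.659 0.24  0.012]
 [0.468 0.187 0.012]
 [0.439 0.289 0.012]]
[[ 0.3896 -0.102   0.012 ]
 [ 0.693  -0.101   0.012 ]
 [ 0.6871 -0.2324  0.012 ]] [np.float64(0.3033518135967155), np.float64(0.13160165946700284)] [ 0.538375   -0.16721922  0.012     ]
0.19955907014963822
```

View pics/sceneB.png

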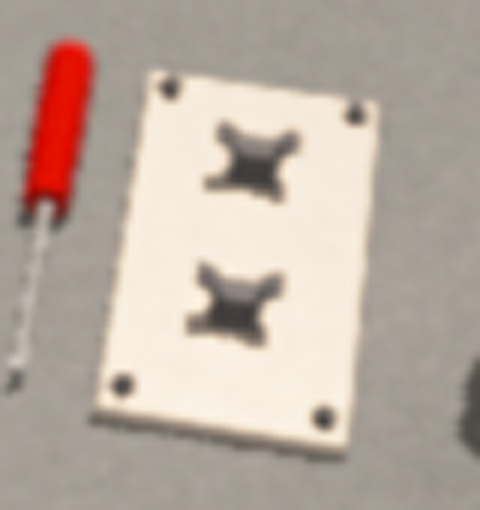

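Run:
```python
from h import *
a=np.array([0,np.sin(np.radians(35)),np.cos(np.radians(35))])
G=np.array([.476,-.169,.07])+.085*a
def onpl(n,p,P,a):
    o,d=ray(n,p); return o+d*((P-o)@a)/(d@a)
ex=np.array([1,0,0.]);ey=np.cross(a,ex)
for n,pts,off in [("top",[(183,308),(133,400)],(310,165)),("scene",[(447,100),(357,134)],(170,150))]:
    P=[onpl(n,un(p,off),G+.008*a,a) for p in pts]
    d=P[0]-P[1]; m=(P[0]+P[1])/2-G; print(n,np.linalg.norm(d),np.degrees(np.arctan2(d@ey,d@ex)),m@ex,m@ey,m@a)
# rest in scene
cs=[(150,70),(378,102),(345,450),(97,412)]
P=np.array([onz("scene",un(c,(320,225),6),.012) for c in cs]);print(P.mean(0),P.round(3)); d=P[2]+P[3]-P[0]-P[1];print(np.degrees(np.arctan2(d[1],d[0])))
p,R,o=pose();print(p,R.round(3))
c=cal("wrist"); print("cam in tool",R.T@(-c[1].T@c[2]-p), (R.T@c[1].T).round(3))
```

```text
top 0.05944779455455466 -30.30900492375266 -0.000660010854417914 -0.007636850132737555 0.008000000000000035
scene 0.06921432974686657 157.12012256911265 -0.0003734706330202897 0.0033110864028914355 0.008000000000000142
[0.54707794 0.2678844  0.012     ] [[0.465 0.188 0.012]
 [0.435 0.292 0.012]
 [0.629 0.347 0.012]
 [0.659 0.244 0.012]]
16.08134164542242
[0.19271156 0.54176039 0.24229069] [[ 0.335 -0.    -0.942]
 [ 0.942  0.     0.335]
 [ 0.    -1.     0.   ]]
cam in tool [-0.0001997  -0.13184871  0.08541823] [[ 1.    -0.001  0.   ]
 [-0.001 -0.327  0.945]
 [-0.001 -0.945 -0.327]]
```

```bash
cat >> h.py <<'E'
def rows(p0,R0,p1,R1,claw,n=None,vmax=.045,wmax=.11,dec=2):
    """round shares for straight move, printed in calls of 5; returns reached pose"""
    w=Ro.from_matrix(R0.T@R1).as_rotvec(); 
    N=n or int(np.ceil(max(np.linalg.norm(p1-p0)/vmax,np.abs(w).max()/wmax,1)))
    if n is None: N=int(np.ceil(N/5)*5)
    p,R=p0.copy(),R0.copy(); out=[]
    for i in range(N):
        k=N-i
        s=np.round(R.T@(p1-p)/k/.05,dec); r=np.round(Ro.from_matrix(R.T@R1).as_rotvec()/k/.12,dec)
        p=p+R@s*.05; R=R@Ro.from_rotvec(r*.12).as_matrix()
        out.append(" ".join(f"{v:g}" for v in [*(s+0.),*(r+0.),claw]))
    for i in range(0,N,5): print("; ".join(out[i:i+5]))
    print("err mm",((p1-p)*1e3).round(1),"rot",Ro.from_matrix(R.T@R1).magnitude().round(4))
    return p,R
A=np.array([0,np.sin(np.radians(35)),np.cos(np.radians(35))]); EX=np.array([1,0,0.]); EY=np.cross(A,EX)
Y0=np.array([.476,-.169,.07])
def Rk(th): # tool, x along knob y at angle th (clockwise)
    x=EY*np.cos(th)+EX*np.sin(th); y=-A; return np.c_[x,y,np.cross(x,y)]
def Rd(yaw): # tool down, x at yaw
    x=np.array([np.cos(yaw),np.sin(yaw),0]); y=np.array([0,0,-1.]); return np.c_[x,y,np.cross(x,y)]
E
python3 - <<'E'
from h import *
p,R,o=pose(); 
p,R=rows(p,R,np.array([.40,.22,.33]),Rd(np.pi/2),1)
rows(p,R,Y0+.185*A,Rk(.47),1)
E
```

```text
-0.47 -0.18 -0.61 0 -0.28 0 1; -0.49 -0.17 -0.59 0 -0.29 0 1; -0.51 -0.18 -0.57 0 -0.28 0 1; -0.53 -0.17 -0.56 0 -0.29 0 1; -0.54 -0.18 -0.54 0 -0.28 0 1
-0.56 -0.17 -0.52 0 -0.29 0 1; -0.58 -0.18 -0.5 0 -0.28 0 1; -0.6 -0.17 -0.48 0 -0.29 0 1; -0.61 -0.18 -0.45 0 -0.28 0 1; -0.63 -0.17 -0.43 0 -0.29 0 1Traceback (most recent call last):
  File "<stdin>", line 3, in <module>
  File "h.py", line 38, in rows
    print("err mm",((p1-p)*1e3).round(1),"rot",Ro.from_matrix(R.T@R1).magnitude().round(4))
                                               ^^^^^^^^^^^^^^^^^^^^^^^^^^^^^^^^^^^^^^^^
AttributeError: 'float' object has no attribute 'round'
```

>>> apply_moves(
  plan="-0.47 -0.18 -0.61 0 -0.28 0 1; -0.49 -0.17 -0.59 0 -0.29 0 1; -0.51 -0.18 -0.57 0 -0.28 0 1; -0.53 -0.17 -0.56 0 -0.29 0 1; -0.54 -0.18 -0.54 0 -0.28 0 1",
)

```text
time_s: 1.75
eef_pos: [0.2972, 0.3792, 0.2867]
eef_rot: [-0.541, 0.541, 0.456, -0.456]
wrist_force: [0.1, 0.3, 0.2]
opening: 1.004
```

>>> apply_moves(
  plan="-0.56 -0.17 -0.52 0 -0.29 0 1; -0.58 -0.18 -0.5 0 -0.28 0 1; -0.6 -0.17 -0.48 0 -0.29 0 1; -0.61 -0.18 -0.45 0 -0.28 0 1; -0.63 -0.17 -0.43 0 -0.29 0 1",
)

```text
time_s: 2.25
eef_pos: [0.4005, 0.2185, 0.3305]
eef_rot: [-0.499, 0.5, 0.501, -0.5]
wrist_force: [0.9, 0.1, 0.2]
opening: 1.002
```

```bash
sed -i 's/Ro.from_matrix(R.T@R1).magnitude().round(4)/round(float(Ro.from_matrix(R.T@R1).magnitude()),4)/' h.py
python3 - <<'E'
from h import *
p,R,o=pose(); print(p,o["q"].round(3))
rows(p,R,Y0+.185*A,Rk(.47),1)
E
```

```text
[0.40049573 0.21849819 0.3304638 ] [ 0.238 -0.16   1.774  0.     1.527 -1.334]
-0.56 0.22 -0.15 -0.12 0.38 0.5 1; -0.54 0.25 -0.17 -0.12 0.38 0.5 1; -0.52 0.29 -0.19 -0.12 0.38 0.5 1; -0.49 0.32 -0.21 -0.12 0.38 0.5 1; -0.46 0.35 -0.23 -0.12 0.38 0.5 1
-0.43 0.38 -0.24 -0.12 0.38 0.5 1; -0.39 0.41 -0.26 -0.12 0.38 0.5 1; -0.35 0.44 -0.27 -0.12 0.38 0.5 1; -0.32 0.46 -0.27 -0.11 0.38 0.5 1; -0.27 0.48 -0.28 -0.12 0.38 0.5 1
err mm [ 0.1 -0.2 -0.2] rot 0.0006
```

>>> apply_moves(
  plan="-0.56 0.22 -0.15 -0.12 0.38 0.5 1; -0.54 0.25 -0.17 -0.12 0.38 0.5 1; -0.52 0.29 -0.19 -0.12 0.38 0.5 1; -0.49 0.32 -0.21 -0.12 0.38 0.5 1; -0.46 0.35 -0.23 -0.12 0.38 0.5 1",
)

```text
time_s: 2.75
eef_pos: [0.4376, 0.0781, 0.2754]
eef_rot: [-0.454, 0.641, 0.377, -0.49]
wrist_force: [-0.2, -0.4, -0.6]
opening: 1.001
```

>>> apply_moves(
  plan="-0.43 0.38 -0.24 -0.12 0.38 0.5 1; -0.39 0.41 -0.26 -0.12 0.38 0.5 1; -0.35 0.44 -0.27 -0.12 0.38 0.5 1; -0.32 0.46 -0.27 -0.11 0.38 0.5 1; -0.27 0.48 -0.28 -0.12 0.38 0.5 1",
)

```text
time_s: 3.25
eef_pos: [0.4752, -0.0625, 0.2209]
eef_rot: [-0.393, 0.757, 0.24, -0.463]
wrist_force: [-0.4, -0.2, -0.5]
opening: 1.0
```

Run:
```python
from h import *
p,R,o=pose(); print(p,o["q"].round(3),(R-Rk(.47)).round(3).max())
im=ctrl.camera("wrist"); cv2.imwrite("pics/w1.png",im[:,:,::-1])
import pickle; pickle.dump(cal("wrist"),open("w1.pkl","wb"))
print([(r["point"].round(4) if hasattr(r["point"],"round") else r["point"],r["score"]) for r in ctrl.recognise("wrist","knob_grip")])
```

```text
[ 0.47517743 -0.0624849   0.22093156] [-0.007  0.076  1.892 -0.652  1.246 -0.867] 0.002
[([0.472, -0.1199, 0.1338], 0.68)]
```

View pics/w1.png

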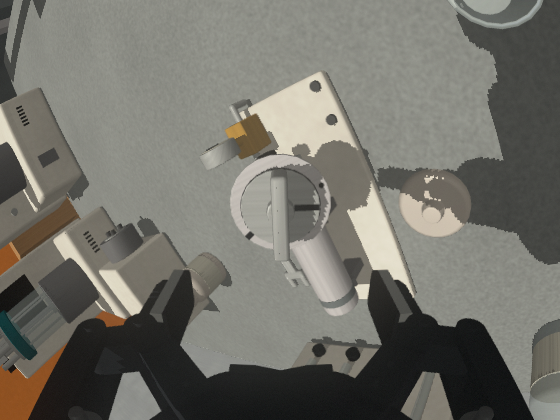

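Run:
```python
from h import *
im=cv2.imread("pics/w1.png"); cv2.imwrite("pics/w1z.png",cv2.resize(im[145:265,215:345],None,fx=5,fy=5,interpolation=cv2.INTER_CUBIC))
```

```text
(no output)
```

View pics/w1z.png

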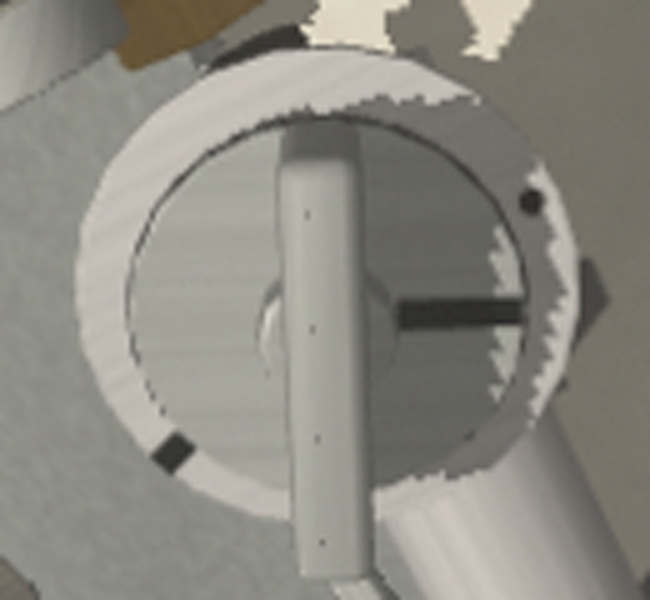

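```bash
cat > fit.py <<'E'
from h import *
import pickle
from scipy.optimize import least_squares
c=pickle.load(open("w1.pkl","rb"))
U=lambda L:[un(p,(215,145)) for p in L]
dial=U([(76,283),(578,285),(320,45),(180,92),(105,190),(105,385),(260,515),(455,90),(540,160)])
skirt=U([(127,300),(525,280),(330,116),(170,195),(165,410),(480,195),(220,150),(430,140)])
def on(p,P):
    o,d=ray("wrist",p,c); return o+d*((P-o)@A)/(d@A)
def f(v):
    D=Y0+[v[0],0,0]+EY*v[1]+A*v[2]; S=D+A*v[3]
    return np.r_[[np.linalg.norm(on(p,D)-D)-.042 for p in dial],[np.linalg.norm(on(p,S)-S)-.032 for p in skirt]]
r=least_squares(f,[0,0,.05,.02]); print(r.x.round(4),(r.fun*1e3).round(1))
v=r.x; D=Y0+[v[0],0,0]+EY*v[1]+A*v[2]; S=D+A*v[3]
def ang(p,C): 
    d=on(p,C)-C; return np.degrees(np.arctan2(d@EX,d@EY)),np.linalg.norm(d)
print("D",D,"dot",ang(un((531,201),(215,145)),D),"rel",ang(un((173,453),(215,145)),D))
print("idx",ang(un((510,312),(215,145)),S),ang(un((400,314),(215,145)),S))
T=S+A*.03
for p in [(316,155),(338,577)]: print("bar",ang(un(p,(215,145)),T))
P=[on(un(p,(215,145)),T) for p in [(316,155),(338,577)]]
d=P[0]-P[1]; m=(P[0]+P[1])/2-S; print(np.linalg.norm(d),m@EX,m@EY, np.degrees(np.arctan2(d@EX,d@EY)))
E
python3 fit.py
```

```text
[-0.0024 -0.0013  0.0554  0.0079] [ 0.4  0.   0.5  0.2 -0.9 -0.6  0.1 -1.2  0.   0.7  0.5  0.5 -0.1  0.1
 -0.7 -0.1  0.9]
D [ 0.47355818 -0.13825897  0.11614081] dot (np.float64(0.6248418801267381), np.float64(0.037417842123399415)) rel (np.float64(160.43068071680054), np.float64(0.03924429516623302))
idx (np.float64(26.986660974860673), np.float64(0.02975967994011156)) (np.float64(28.584611288319163), np.float64(0.01181348553117374))
bar (np.float64(-65.07522670209323), np.float64(0.033233976872820314))
bar (np.float64(113.89492821525064), np.float64(0.032572782188219386))
0.06580410181186562 -0.00017883194544887626 0.0004058872390968228 -65.58497540994706
```

```bash
cat >> h.py <<'E'
D=np.array([.47356,-.13826,.11614])
E
python3 - <<'E'
from h import *
p,R,o=pose(); 
p,R=rows(p,R,D+.06*A,Rk(.45),1,n=4)
rows(p,R,D+.025*A,Rk(.45),1,n=4)
E
```

```text
-0.01 0.34 -0.01 -0.01 -0.04 -0.01 1; -0.01 0.33 0 -0.01 -0.04 -0.01 1; -0.01 0.34 -0.01 -0.01 -0.05 -0.01 1; -0.02 0.33 0 -0.01 -0.04 0 1
err mm [ 0.1 -0.1 -0.1] rot 0.0004
0 0.18 0 0 0 0 1; 0 0.17 0 0 0 0 1; 0 0.18 0 0 0 0 1; 0 0.17 0 0 0 0 1
err mm [ 0.1 -0.1 -0.2] rot 0.0004
```

>>> apply_moves(
  plan="-0.01 0.34 -0.01 -0.01 -0.04 -0.01 1; -0.01 0.33 0 -0.01 -0.04 -0.01 1; -0.01 0.34 -0.01 -0.01 -0.05 -0.01 1; -0.02 0.33 0 -0.01 -0.04 0 1; 0 0.18 0 0 0 0 1",
)

```text
time_s: 3.85
eef_pos: [0.4744, -0.1072, 0.1599]
eef_rot: [-0.391, 0.752, 0.248, -0.47]
wrist_force: [0.0, -0.6, -0.5]
opening: 1.001
```

>>> apply_moves(
  plan="0 0.17 0 0 0 0 1; 0 0.18 0 0 0 0 1; 0 0.17 0 0 0 0 1; 0 0 0 0 0 0 0.5; 0 0 0 0 0 0 0.3",
)

```text
time_s: 4.35
eef_pos: [0.4749, -0.1221, 0.139]
eef_rot: [-0.39, 0.752, 0.247, -0.47]
wrist_force: [-0.0, 0.0, 0.2]
opening: 0.691
```

Run:
```python
from h import *
im=ctrl.camera("wrist"); cv2.imwrite("pics/w2.png",im[:,:,::-1])
p,R,o=pose(); print((p-D)@EX,(p-D)@EY,(p-D)@A,o["wrist_force"],o["opening"],o["q"].round(2))
```

```text
0.0014919631168849312 5.126964357290119e-05 0.028187310067154303 [-1.02986179 -0.65517497 -0.18085645] 0.6053595094836501 [-0.14  0.18  1.97 -0.72  1.03 -0.86]
```

View pics/w2.png

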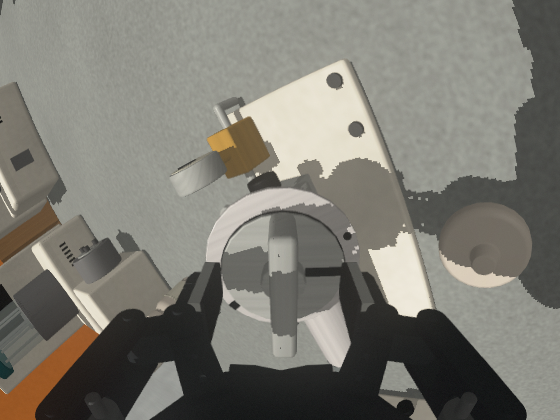

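The bar is centred between the fingers (bar at column 283, fingers at 210 and 350), so I close.

>>> apply_moves(
  plan="0 0.04 0 0 0 0 0; 0 0 0 0 0 0 0; 0 0 0 0 0 0 0; 0 0 0 0 0 0 0; 0 0 0 0 0 0 0",
)

```text
time_s: 4.9
eef_pos: [0.4762, -0.1224, 0.1383]
eef_rot: [-0.39, 0.752, 0.249, -0.469]
wrist_force: [1.3, 7.9, 4.5]
opening: 0.132
```

Run:
```python
from h import *
p,R,o=pose(); print((p-D)@EX,(p-D)@EY,(p-D)@A,o["wrist_force"],o["torque"],o["opening"]); x=R[:,0]; print(np.arctan2(x@EX,x@EY), R[:,1])
```

```text
0.0026256693895834737 0.00029457504984956376 0.027299288125644344 [1.29692315 7.8608859  4.53849482] [0.57848451 0.08585686 0.06163109] 0.1315662284076937
0.4506210394040402 [ 0.00836417 -0.57232774 -0.81998232]
```

>>> apply_moves(
  plan="0 -0.006 0 0 0.4 0 0; 0 -0.006 0 0 0.8 0 0; 0 -0.006 0 0 0.8 0 0; 0 -0.006 0 0 0.8 0 0; 0 -0.006 0 0 0.8 0 0",
)

```text
time_s: 5.4
eef_pos: [0.4759, -0.1218, 0.1397]
eef_rot: [-0.434, 0.836, 0.158, -0.296]
wrist_force: [-0.6, 7.0, 6.1]
opening: 0.131
```

```bash
cat > st.py <<'E'
from h import *
p,R,o=pose(); print("EX EY A mm",((p-D)@np.c_[EX,EY,A]*1e3).round(1),o["wrist_force"].round(1),o["torque"].round(2),round(o["opening"],3)); x=R[:,0]; print("ang",np.arctan2(x@EX,x@EY), "tilt err",(Rk(np.arctan2(x@EX,x@EY)).T@R[:,1]).round(3),o["q"].round(2),o["time_s"])
E
python3 st.py
```

```text
EX EY A mm [ 2.3 -0.  28.7] [-0.6  7.   6.1] [ 0.16  0.34 -0.04] 0.131
ang 0.8861263948279122 tilt err [ 0.006  1.    -0.004] [-0.13  0.18  1.97 -0.72  1.03 -0.42] 5.4
```

>>> apply_moves(
  plan="0 -0.006 0 0 0.8 0 0; 0 -0.006 0 0 0.8 0 0; 0 -0.006 0 0 0.8 0 0; 0 -0.006 0 0 0.8 0 0; 0 -0.006 0 0 0.8 0 0",
)

```text
time_s: 5.9
eef_pos: [0.4754, -0.1211, 0.141]
eef_rot: [-0.459, 0.882, 0.05, -0.089]
wrist_force: [-1.5, 6.7, 7.8]
opening: 0.127
```

>>> apply_moves(
  plan="0 -0.006 0 0 0.8 0 0; 0 -0.006 0 0 0.8 0 0; 0 -0.006 0 0 0.8 0 0; 0 -0.006 0 0 0.8 0 0; 0 -0.006 0 0 0.8 0 0",
)

```text
time_s: 6.4
eef_pos: [0.475, -0.1202, 0.1422]
eef_rot: [-0.458, 0.878, -0.061, 0.123]
wrist_force: [-2.8, 7.4, 8.8]
opening: 0.129
```

```bash
python3 st.py
```

```text
EX EY A mm [ 1.4 -0.1 31.7] [-2.8  7.4  8.8] [ 0.15  1.01 -0.47] 0.129
ang 1.8461003553959505 tilt err [0.005 1.    0.002] [-0.13  0.17  1.97 -0.72  1.03  0.53] 6.4
```

>>> apply_moves(
  plan="0 -0.006 0 0 0.8 0 0; 0 -0.006 0 0 0.8 0 0; 0 -0.006 0 0 0.8 0 0; 0 -0.006 0 0 0.8 0 0; 0 -0.006 0 0 0.8 0 0",
)

```text
time_s: 6.9
eef_pos: [0.4746, -0.1191, 0.1432]
eef_rot: [-0.43, 0.824, -0.168, 0.328]
wrist_force: [-4.1, 8.2, 10.6]
opening: 0.124
```

>>> apply_moves(
  plan="0 -0.006 0 0 0.8 0 0; 0 -0.006 0 0 0.8 0 0; 0 -0.006 0 0 0.8 0 0; 0 -0.006 0 0 0.8 0 0; 0 -0.006 0 0 0.75 0 0",
)

```text
time_s: 7.4
eef_pos: [0.4744, -0.1179, 0.1442]
eef_rot: [-0.379, 0.724, -0.265, 0.512]
wrist_force: [-4.3, 10.7, 9.1]
opening: 0.129
```

```bash
python3 st.py
python3 - <<'E'
from h import *
im=ctrl.camera("wrist"); cv2.imwrite("pics/w3.png",im[:,:,::-1])
E
```

```text
EX EY A mm [ 0.8  0.5 34.6] [-4.3 10.7  9.1] [ 0.64  1.14 -0.55] 0.129
ang 2.799966042336043 tilt err [0.    1.    0.005] [-0.13  0.17  1.97 -0.72  1.04  1.49] 7.4
```

View pics/w3.png

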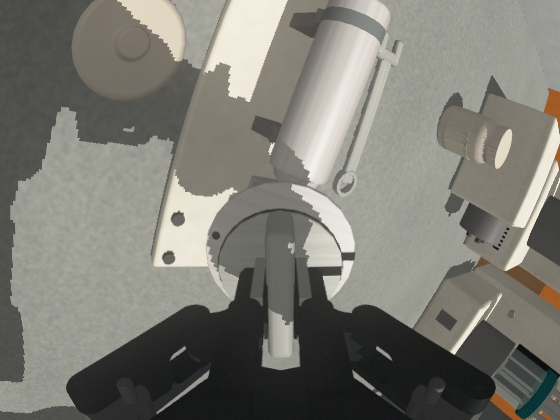

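Run:
```python
from h import *
im=cv2.imread("pics/w3.png"); cv2.imwrite("pics/w3z.png",cv2.resize(im[170:310,195:365],None,fx=4,fy=4,interpolation=cv2.INTER_CUBIC))
```

```text
(no output)
```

View pics/w3z.png

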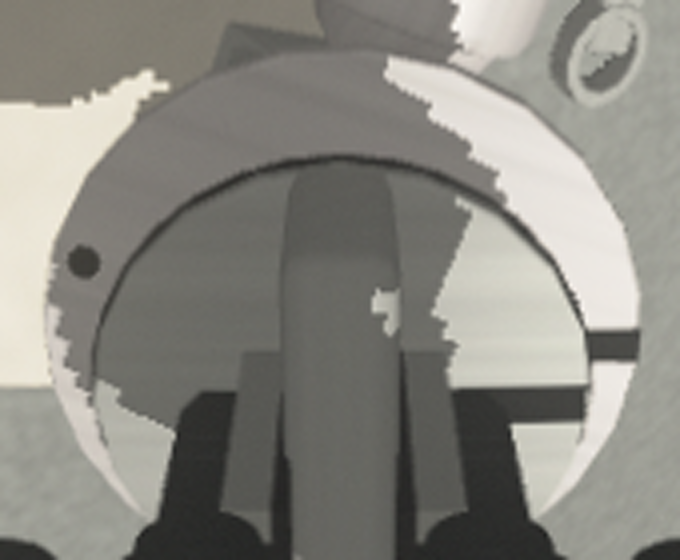

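Run:
```python
from h import *
c=cal("wrist")
def on(p,P):
    o,d=ray("wrist",p,c); return o+d*((P-o)@A)/(d@A)
u=lambda p:un(p,(195,170),4)
def ang(p,C): 
    d=on(u(p),C)-C; return np.arctan2(d@EX,d@EY).round(3),np.linalg.norm(d).round(4)
for lab,DD in [("D",D)]:
  print("dot",ang((84,262),DD),"rel",ang((597,345),DD),ang((636,345),DD))
  S=DD+A*.0154
  print("idx",ang((580,404),S),ang((470,405),S))
  a,b=on(u((580,404)),S),on(u((470,405)),S);d=a-b;print(np.arctan2(d@EX,d@EY))
  a,b=on(u((636,345)),DD),on(u((592,345)),DD);d=a-b;print(np.arctan2(d@EX,d@EY))
```

```text
dot (np.float64(-0.067), np.float64(0.0391)) rel (np.float64(2.884), np.float64(0.0362)) (np.float64(2.876), np.float64(0.0421))
idx (np.float64(2.928), np.float64(0.0314)) (np.float64(3.031), np.float64(0.0165))
2.8153790505052783
2.827942022432203
```

Run:
```python
from h import *
from scipy.optimize import least_squares
c=cal("wrist")
def on(p,P):
    o,d=ray("wrist",p,c); return o+d*((P-o)@A)/(d@A)
u=lambda p:un(p,(195,170),4)
def ang(p,C): 
    d=on(u(p),C)-C; return np.arctan2(d@EX,d@EY),np.linalg.norm(d)
rim=[(45,310),(640,310),(345,50),(80,190),(610,200),(180,95),(520,100)]
sk=[(95,340),(588,345),(340,158),(180,220),(510,210)]
def f(v,h=None):
    C=D+EX*v[0]+EY*v[1]+A*v[2]; S=C+A*v[3]
    return np.r_[[ang(q,C)[1]-.042 for q in rim],[ang(q,S)[1]-.032 for q in sk]]
r=least_squares(f,[0,0,0,.0154]);print(r.x,(r.fun*1e3).round(1))
v=r.x; C=D+EX*v[0]+EY*v[1]+A*v[2]; S=C+A*v[3]
for n,q,P in [("dot",(84,262),C),("rel",(597,345),C),("rel",(636,345),C),("idx",(580,404),S),("idx",(470,405),S)]: print(n,np.round(ang(q,P),4))
```

```text
[0.0003517  0.00104368 0.00576979 0.0142385 ] [-0.  -0.3 -0.1  0.  -0.3 -0.3  0.1  0.7  0.1  0.2 -0.6  0.6]
dot [-0.0042  0.0376]
rel [2.8202 0.0357]
rel [2.8212 0.0414]
idx [2.8656 0.0311]
idx [2.9097 0.0166]
```

The lines look near alignment, but at this angle I can't resolve better than about 0.05 rad. I let go, back off and look squarely.

>>> apply_moves(
  plan="0 0 0 0 0 0 0.3; 0 0 0 0 0 0 0.6; 0 0 0 0 0 0 1; 0 0 0 0 0 0 1; 0 -0.1 0 0 0 0 1",
)

```text
time_s: 7.95
eef_pos: [0.4742, -0.1163, 0.1471]
eef_rot: [-0.379, 0.725, -0.265, 0.511]
wrist_force: [-0.6, 0.5, -0.5]
opening: 0.958
```

>>> apply_moves(
  plan="0 -0.3 0 0 0 0 1; 0 -0.5 0 0 0 0 1; 0 -0.5 0 0 0 0 1; 0 -0.6 0 0 0 0 1; 0 0 0 0 0 0 1",
)

```text
time_s: 8.45
eef_pos: [0.4765, -0.0603, 0.2291]
eef_rot: [-0.381, 0.723, -0.262, 0.513]
wrist_force: [-0.2, -0.1, -0.2]
opening: 0.999
```

```bash
python3 st.py
python3 - <<'E'
from h import *
im=ctrl.camera("wrist")[:,:,::-1]; cv2.imwrite("pics/w4.png",im)
import pickle; pickle.dump(cal("wrist"),open("w4.pkl","wb"))
cv2.imwrite("pics/w4z.png",cv2.resize(im[140:270,205:355],None,fx=5,fy=5,interpolation=cv2.INTER_CUBIC)[:600])
E
```

```text
EX EY A mm [  2.9  -1.  137.3] [-0.2 -0.1 -0.2] [ 0.27  0.   -0.06] 0.999
ang 2.798181793251317 tilt err [0.003 1.    0.011] [-0.    0.06  1.89 -0.65  1.25  1.45] 8.45
```

View pics/w4z.png

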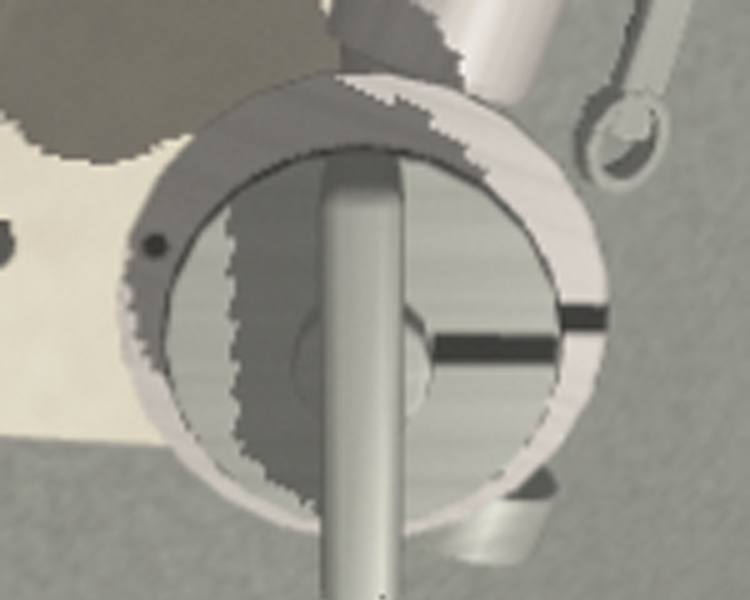

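```bash
cat > fit4.py <<'E'
from h import *
import pickle,sys
from scipy.optimize import least_squares
c=pickle.load(open("w4.pkl","rb"))
def on(p,P):
    o,d=ray("wrist",p,c); return o+d*((P-o)@A)/(d@A)
u=lambda p:un(p,(205,140),5)
def pol(p,C):
    d=on(u(p),C)-C; return np.arctan2(d@EX,d@EY),np.linalg.norm(d)
rim=[(118,300),(608,300),(370,72),(190,140),(540,135),(320,532),(180,435),(560,435),(430,527)]
sk=[(164,330),(562,330),(365,148),(230,205),(500,200),(190,430),(545,420)]
def f(v):
    C=D+EX*v[0]+EY*v[1]+A*v[2]; S=C+A*v[3]
    return np.r_[[pol(q,C)[1]-.042 for q in rim],[pol(q,S)[1]-.032 for q in sk]]
r=least_squares(f,[0,0,0,.0154]);print(r.x.round(4),(r.fun*1e3).round(1))
v=r.x; C=D+EX*v[0]+EY*v[1]+A*v[2]; S=C+A*v[3]
for n,q,P in [("dot",(154,245),C),("rel",(562,317),C),("rel",(605,318),C),("idx",(556,349),S),("idx",(434,349),S)]: print(n,np.round(pol(q,P),4))
def dr(a,b,P):
    d=on(u(b),P)-on(u(a),P); return np.arctan2(d@EX,d@EY)
print(dr((562,317),(605,318),C),dr((434,349),(556,349),S))
E
python3 fit4.py
```

```text
[-0.0006  0.0016  0.0016  0.0194] [ 0.9 -0.1 -0.7 -0.   0.4  0.8 -1.8 -0.6  0.5  0.4 -0.2  0.5 -0.5  0.2
  0.1  0. ]
dot [-0.0282  0.038 ]
rel [2.832  0.0339]
rel [2.83   0.0415]
idx [2.8101 0.0308]
idx [2.8305 0.0111]
2.8211426272607 2.7985820619285287
```

```bash
cat >> fit4.py <<'E'
print("joint fit")
def g(v):
    C=D+EX*v[0]+EY*v[1]+A*v[2]; S=C+A*v[3]; o=[*f(v[:4])]
    def lat(q,P,ang): # lateral offset from radial line
        a,r=pol(q,P); return r*np.sin(a-ang)
    W=3
    o+=[W*lat((154,245),C,v[4]),W*lat((562,317),C,v[4]+np.radians(160)),W*lat((605,318),C,v[4]+np.radians(160)),W*lat((556,349),S,v[5]),W*lat((434,349),S,v[5])]
    return np.array(o)
r=least_squares(g,[0,0,0,.0154,0,2.8]);print(r.x.round(4),(r.fun*1e3).round(1)); print("knob",r.x[5]-r.x[4])
E
python3 fit4.py | tail -4
```

```text
joint fit
[-1.3000e-03  1.4000e-03  2.4000e-03  1.7100e-02  6.9000e-03  2.8024e+00] [ 0.7 -0.1  0.3  0.5  1.2 -0.4 -2.6 -1.2 -0.6  0.5  0.1  1.  -0.2  0.7
  0.1  0.2 -1.   0.2  0.7 -0.1  0.2]
knob 2.7954631710897773
```

Knob measures 2.795, so the lines meet. Next the bottle: tool down, camera turned towards the foot end, away from the knob.

Run:
```python
from h import *
p,R,o=pose(); 
rows(p,R,np.array([.565,-.169,.23]),Rd(-np.pi/2),1,wmax=.1)
```

```text
0.23 0.12 0.11 0.08 0.28 0.5 1; 0.23 0.11 0.11 0.08 0.28 0.51 1; 0.24 0.09 0.12 0.08 0.28 0.5 1; 0.24 0.08 0.13 0.08 0.28 0.51 1; 0.24 0.07 0.13 0.08 0.28 0.5 1
0.23 0.06 0.14 0.08 0.28 0.51 1; 0.23 0.04 0.15 0.08 0.28 0.5 1; 0.23 0.03 0.16 0.08 0.28 0.51 1; 0.23 0.02 0.16 0.08 0.28 0.5 1; 0.22 0.01 0.17 0.08 0.28 0.51 1
err mm [ 0.1 -0.1  0.1] rot 0.0008
```

>>> apply_moves(
  plan="0.23 0.12 0.11 0.08 0.28 0.5 1; 0.23 0.11 0.11 0.08 0.28 0.51 1; 0.24 0.09 0.12 0.08 0.28 0.5 1; 0.24 0.08 0.13 0.08 0.28 0.51 1; 0.24 0.07 0.13 0.08 0.28 0.5 1",
)

```text
time_s: 9.0
eef_pos: [0.5187, -0.117, 0.2258]
eef_rot: [-0.446, 0.622, -0.39, 0.513]
wrist_force: [0.1, 0.6, -0.3]
opening: 1.004
```

>>> apply_moves(
  plan="0.23 0.06 0.14 0.08 0.28 0.51 1; 0.23 0.04 0.15 0.08 0.28 0.5 1; 0.23 0.03 0.16 0.08 0.28 0.51 1; 0.23 0.02 0.16 0.08 0.28 0.5 1; 0.22 0.01 0.17 0.08 0.28 0.51 1",
)

```text
time_s: 9.5
eef_pos: [0.563, -0.1708, 0.2264]
eef_rot: [0.499, -0.5, 0.503, -0.499]
wrist_force: [0.4, 0.1, -0.0]
opening: 0.997
```

Run:
```python
from h import *
p,R,o=pose(); print(p,R.round(3).tolist(),o["q"].round(2))
im=ctrl.camera("wrist")[:,:,::-1]; cv2.imwrite("pics/w5.png",im)
import pickle; pickle.dump(cal("wrist"),open("w5.pkl","wb"))
print(ctrl.recognise("wrist","bottle"))
```

```text
[ 0.56297714 -0.17075135  0.2263586 ] [[-0.004, -0.006, 1.0], [-1.0, 0.004, -0.004], [-0.004, -1.0, -0.006]] [-0.5   0.23  1.58  0.    1.34  1.08]
[{'point': [0.5726, -0.1697, 0.089], 'score': 0.61}, {'point': [0.7647, 0.0734, 0.0682], 'score': 0.32}]
```

View pics/w5.png

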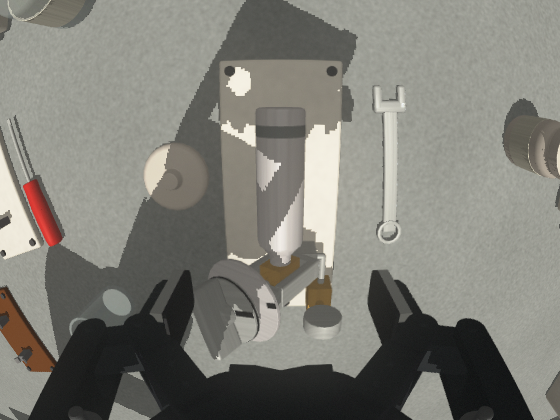

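Run:
```python
from h import *
import pickle
im=cv2.imread("pics/w5.png"); cv2.imwrite("pics/w5z.png",cv2.resize(im[90:290,210:350],None,fx=3,fy=3,interpolation=cv2.INTER_CUBIC))
c=pickle.load(open("w5.pkl","rb"))
for q in [(257,150),(305,150),(262,230),(303,230),(281,107)]: print(q,onz("wrist",q,.072,c).round(4))
# base corners
for q in [(220,61),(341,61)]: print(q,onz("wrist",q,.012,c).round(4))
```

```text
(257, 150) [ 0.6021 -0.1521  0.072 ]
(305, 150) [ 0.6018 -0.1947  0.072 ]
(262, 230) [ 0.5252 -0.1546  0.072 ]
(303, 230) [ 0.525  -0.1938  0.072 ]
(281, 107) [ 0.64   -0.1737  0.072 ]
(220, 61) [ 0.6899 -0.11    0.012 ]
(341, 61) [ 0.6888 -0.2366  0.012 ]
```

View pics/w5z.png

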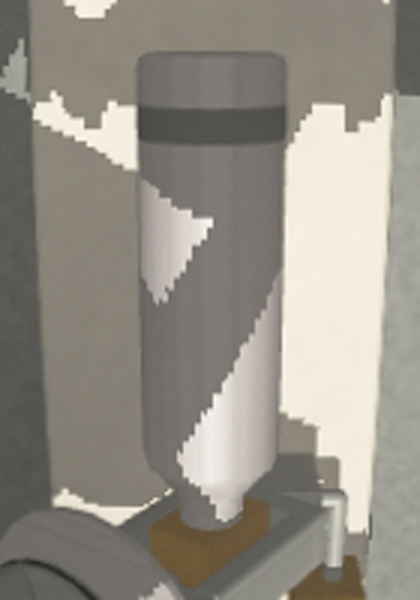

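Run:
```python
from h import *
p,R,o=pose(); print(p)
rows(p,R,np.array([.570,-.172,.062]),Rd(-np.pi/2),1,n=8)
```

```text
[ 0.56304908 -0.17289636  0.22622339]
0 0.41 0.02 0.01 -0.01 0 1; 0 0.41 0.02 0.01 -0.01 0 1; 0 0.41 0.02 0 -0.01 0 1; 0 0.41 0.02 0.01 0 0 1; 0 0.41 0.02 0 -0.01 0 1
0 0.41 0.02 0.01 0 0 1; -0.01 0.41 0.01 0 -0.01 -0.01 1; 0 0.41 0.02 0.01 0 0 1
err mm [-0.1  0.2 -0.2] rot 0.0006
```

>>> apply_moves(
  plan="0 0.41 0.02 0.01 -0.01 0 1; 0 0.41 0.02 0.01 -0.01 0 1; 0 0.41 0.02 0 -0.01 0 1; 0 0.41 0.02 0.01 0 0 1; 0 0.41 0.02 0 -0.01 0 1",
)

```text
time_s: 10.1
eef_pos: [0.567, -0.169, 0.1234]
eef_rot: [-0.5, 0.502, -0.5, 0.498]
wrist_force: [0.4, -0.5, -0.9]
opening: 0.999
```

>>> apply_moves(
  plan="0 0.41 0.02 0.01 0 0 1; -0.01 0.41 0.01 0 -0.01 -0.01 1; 0 0.41 0.02 0.01 0 0 1; 0 0 0 0 0 0 1; 0 0 0 0 0 0 1",
)

```text
time_s: 10.6
eef_pos: [0.5698, -0.1686, 0.0632]
eef_rot: [-0.501, 0.502, -0.499, 0.499]
wrist_force: [0.1, -0.1, -0.1]
opening: 0.999
```

Run:
```python
from h import *
p,R,o=pose(); print(p,R.round(3).tolist(),o["wrist_force"])
im=ctrl.camera("wrist")[:,:,::-1]; cv2.imwrite("pics/w6.png",im)
```

```text
[ 0.569832   -0.16856342  0.06317451] [[0.005, -0.0, 1.0], [-1.0, -0.0, 0.005], [0.0, -1.0, -0.0]] [ 0.10343836 -0.06540027 -0.09862589]
```

View pics/w6.png

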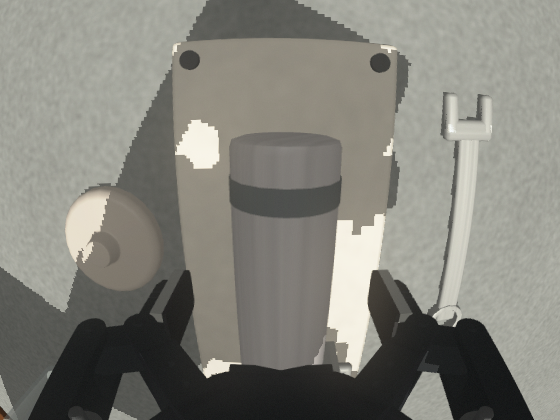

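>>> apply_moves(
  plan="0.04 0 0 0 0 0 0.7; 0 0 0 0 0 0 0; 0 0 0 0 0 0 0; 0 0 0 0 0 0 0; 0 0 0 0 0 0 0",
)

```text
time_s: 11.15
eef_pos: [0.5714, -0.1698, 0.0652]
eef_rot: [0.502, -0.5, 0.499, -0.499]
wrist_force: [-2.1, 8.2, 8.1]
opening: 0.496
```

>>> apply_moves(
  plan="0 0 0 0 0 0 0; 0 0 0 0 0 0 0; 0 0 0 0 0 0 0; 0 0 0.02 0 0 0 0; 0 0 0.04 0 0 0 0",
)

```text
time_s: 11.65
eef_pos: [0.572, -0.1698, 0.0651]
eef_rot: [-0.501, 0.502, -0.5, 0.498]
wrist_force: [-14.0, 7.0, 17.8]
opening: 0.493
```

Run:
```python
from h import *
p,R,o=pose(); print(p,R.round(3).tolist(),o["wrist_force"],o["torque"],o["opening"])
```

```text
[ 0.57200838 -0.16980195  0.06509787] [[0.005, -0.003, 1.0], [-1.0, 0.002, 0.005], [-0.002, -1.0, -0.003]] [-14.00706487   6.95460966  17.80154215] [ 0.97049123  2.05680239 -0.20767665] 0.49329787194597796
```

>>> apply_moves(
  plan="0 -0.02 0 0 0 0 0; 0 -0.02 0 0 0 0 0; 0 0 0 0 0 0 0; 0 0 0.04 0 0 0 0; 0 0 0.04 0 0 0 0",
)

```text
time_s: 12.15
eef_pos: [0.5767, -0.1701, 0.0654]
eef_rot: [0.501, -0.501, 0.499, -0.498]
wrist_force: [-3.7, 5.1, 2.2]
opening: 0.497
```

>>> apply_moves(
  plan="0 -0.01 0.1 0 0 0 0; 0 0 0.15 0 0 0 0; 0 0 0.15 0 0 0 0; 0 0 0.15 0 0 0 0; 0 0 0.15 0 0 0 0",
)

```text
time_s: 12.65
eef_pos: [0.6135, -0.1712, 0.0661]
eef_rot: [0.501, -0.501, 0.498, -0.499]
wrist_force: [-1.4, 2.1, -4.4]
opening: 0.496
```

>>> apply_moves(
  plan="0 0 0.2 0 0 0 0; 0 0 0.2 0 0 0 0; 0 0 0.2 0 0 0 0; 0 0 0.2 0 0 0 0; 0 0 0.2 0 0 0 0",
)

```text
time_s: 13.15
eef_pos: [0.6636, -0.1709, 0.0662]
eef_rot: [0.501, -0.501, 0.498, -0.499]
wrist_force: [0.8, 0.3, -5.4]
opening: 0.495
```

Run:
```python
from h import *
p,R,o=pose(); print(p,R.round(3).tolist(),o["wrist_force"],o["opening"])
im=ctrl.camera("wrist")[:,:,::-1]; cv2.imwrite("pics/w7.png",im)
im=ctrl.camera("scene")[:,:,::-1]; cv2.imwrite("pics/s7.png",cv2.resize(im[140:270,160:310],None,fx=4,fy=4,interpolation=cv2.INTER_CUBIC))
```

```text
[ 0.6635966  -0.17090788  0.06621099] [[0.005, 0.002, 1.0], [-1.0, -0.001, 0.005], [0.001, -1.0, 0.002]] [ 0.76570986  0.25470988 -5.43329491] 0.4945960913175384
```

View pics/w7.png

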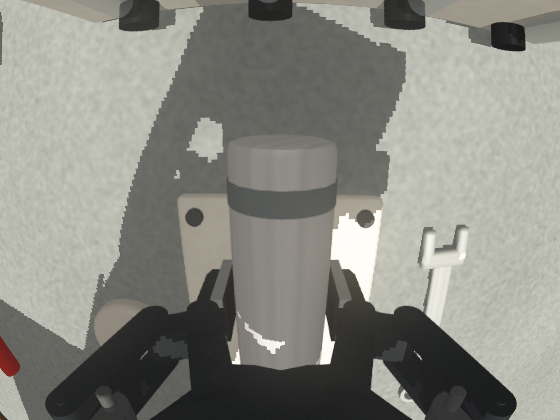

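View pics/s7.png

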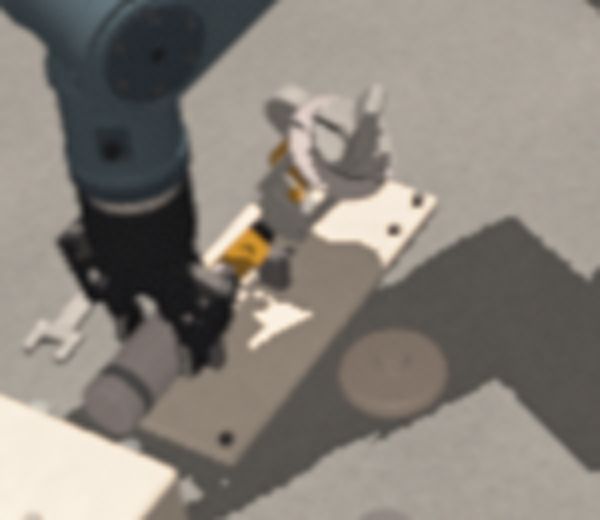

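The bottle is clear of the yoke: the valve block at (245,250) in the scene crop stands free of the frame, and the wrist carries about 5.4 N. The knob is untouched. Next I lift it.

Run:
```python
from h import *
p,R,o=pose(); c=cal("wrist"); 
for q in [(228,200),(336,200),(282,137),(236,300),(329,300)]: print(R.T@(onz("wrist",q,.073,c)-p))
p,R=rows(p,R,p+[0,0,.12],R,0,n=5)
p,R=rows(p,R,np.array([.56,.22,.27]),Rd(-np.pi/2+np.radians(16)),0,vmax=.035)
```

```text
[-0.0217484  -0.00635134  0.04320341]
[ 0.0224002  -0.00629898  0.04316563]
[ 0.00029669 -0.00624689  0.06867082]
[-0.02121754 -0.00650149 -0.0058718 ]
[ 0.02245685 -0.00644992 -0.00598494]
0 -0.48 0 0 0 0 0; 0 -0.48 0 0 0 0 0; 0 -0.48 0 0 0 0 0; 0 -0.48 0 0 0 0 0; 0 -0.48 0.01 0 0 0 0
err mm [-0.1 -0.1 -0. ] rot 0.0
-0.52 -0.11 -0.14 0 -0.15 0 0; -0.52 -0.11 -0.13 0 -0.15 0 0; -0.53 -0.11 -0.12 0 -0.15 0 0; -0.53 -0.11 -0.11 0 -0.15 0 0; -0.53 -0.11 -0.1 0 -0.15 0 0
-0.53 -0.11 -0.09 0 -0.15 0 0; -0.53 -0.11 -0.08 0 -0.15 0 0; -0.54 -0.11 -0.07 0 -0.15 0 0; -0.54 -0.11 -0.06 0 -0.15 0 0; -0.54 -0.12 -0.05 0 -0.16 0 0
-0.54 -0.11 -0.04 0 -0.15 0 0; -0.54 -0.12 -0.03 -0.01 -0.16 0 0; -0.53 -0.11 -0.01 0 -0.15 0.01 0; -0.54 -0.12 -0.01 -0.01 -0.16 0 0; -0.53 -0.11 0.01 0 -0.15 0.01 0
err mm [-0.3  0.   0.2] rot 0.0008
```

>>> apply_moves(
  plan="0 -0.2 0 0 0 0 0; 0 -0.48 0 0 0 0 0; 0 -0.48 0 0 0 0 0; 0 -0.6 0 0 0 0 0; 0 -0.6 0 0 0 0 0",
)

```text
time_s: 13.75
eef_pos: [0.6617, -0.1706, 0.186]
eef_rot: [0.501, -0.501, 0.499, -0.499]
wrist_force: [0.6, -0.6, -5.0]
opening: 0.494
```

>>> apply_moves(
  plan="-0.52 -0.11 -0.14 0 -0.15 0 0; -0.52 -0.11 -0.13 0 -0.15 0 0; -0.53 -0.11 -0.12 0 -0.15 0 0; -0.53 -0.11 -0.11 0 -0.15 0 0; -0.53 -0.11 -0.1 0 -0.15 0 0",
)

```text
time_s: 14.25
eef_pos: [0.6262, -0.0396, 0.2128]
eef_rot: [0.523, -0.523, 0.475, -0.476]
wrist_force: [-0.1, 0.9, -5.5]
opening: 0.491
```

>>> apply_moves(
  plan="-0.53 -0.11 -0.09 0 -0.15 0 0; -0.53 -0.11 -0.08 0 -0.15 0 0; -0.54 -0.11 -0.07 0 -0.15 0 0; -0.54 -0.11 -0.06 0 -0.15 0 0; -0.54 -0.12 -0.05 0 -0.16 0 0",
)

```text
time_s: 14.75
eef_pos: [0.5912, 0.091, 0.2406]
eef_rot: [0.545, -0.544, 0.451, -0.452]
wrist_force: [0.7, -0.3, -4.9]
opening: 0.496
```

>>> apply_moves(
  plan="-0.54 -0.11 -0.04 0 -0.15 0 0; -0.54 -0.12 -0.03 -0.01 -0.16 0 0; -0.53 -0.11 -0.01 0 -0.15 0.01 0; -0.54 -0.12 -0.01 -0.01 -0.16 0 0; 0 0 0 0 0 0 0",
)

```text
time_s: 15.25
eef_pos: [0.5639, 0.1973, 0.2645]
eef_rot: [0.562, -0.561, 0.43, -0.43]
wrist_force: [0.2, -0.6, -4.1]
opening: 0.498
```

Run:
```python
from h import *
import pickle
p,R,o=pose(); print(p,R.round(3).tolist(),o["wrist_force"],o["opening"],o["q"].round(2)); c=cal("wrist"); pickle.dump((c,p,R),open("w8.pkl","wb"))
im=ctrl.camera("wrist")[:,:,::-1]; cv2.imwrite("pics/w8.png",im); print(pose()[0])
```

```text
[0.56388405 0.19732772 0.26448083] [[0.261, 0.001, 0.965], [-0.965, 0.002, 0.261], [-0.001, -1.0, 0.001]] [ 0.17141452 -0.63682963 -4.10234766] 0.49821763116261136 [0.14 0.21 1.53 0.   1.4  1.44]
[0.56431586 0.19569005 0.26389496]
```

View pics/w8.png

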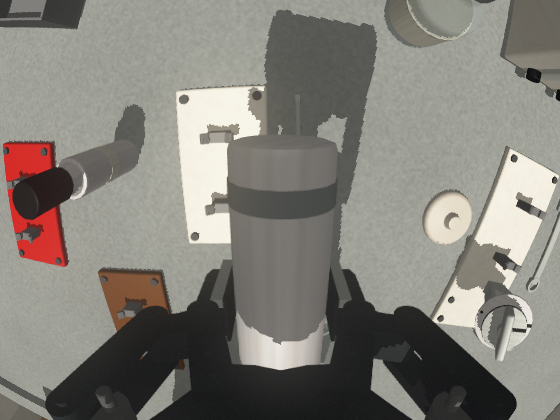

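Run:
```python
from h import *
import pickle
c,p,R=pickle.load(open("w8.pkl","rb"))
im=cv2.imread("pics/w8.png"); cv2.imwrite("pics/w8z.png",cv2.resize(im[75:255,165:285],None,fx=3.3,fy=3.3,interpolation=cv2.INTER_CUBIC))
a,b,t=[onz("wrist",q,.012,c) for q in [(177,91),(189,244),(266,85)]]
print(a,b,t,np.linalg.norm(a-b)); d=a-b; y=np.arctan2(d[1],d[0]);print(np.degrees(y))
print("ctr",(a+b)/2+.055*np.array([np.sin(y),-np.cos(y),0]))
for q in [(184,99),(195,236),(257,96)]: print(onz("wrist",q,.012,c))
```

```text
[0.62674507 0.34369216 0.012     ] [0.43471357 0.29093961 0.012     ] [0.65698907 0.24096197 0.012     ] 0.1991454867823027
15.360685905701096
ctr [0.54529852 0.26428063 0.012     ]
[0.61896269 0.33269085 0.012     ]
[0.44876551 0.28468103 0.012     ]
[0.64180747 0.24776418 0.012     ]
```

View pics/w8z.png

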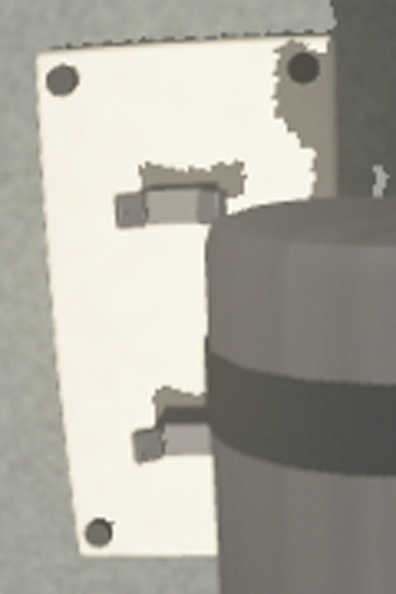

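Run:
```python
from h import *
p,R,o=pose(); T=Rd(-np.pi/2+np.radians(15.8))
p,R=rows(p,R,np.array([.5436,.2645,.20]),T,0,n=5)
p,R=rows(p,R,np.array([.5436,.2645,.095]),T,0,n=4)
```

```text
-0.29 0.26 -0.01 0 -0.02 0 0; -0.29 0.25 -0.01 0 -0.02 0 0; -0.29 0.26 -0.01 0 -0.02 0 0; -0.28 0.25 0 0 -0.02 0 0; -0.29 0.26 -0.01 -0.01 -0.03 0 0
err mm [ 0.2 -0.1  0.1] rot 0.0007
0 0.52 0 0 0 0 0; 0 0.53 0 0 0 0 0; 0 0.52 0 0 0 0 0; 0 0.53 0 0 0 0 0
err mm [ 0.3 -0.1  0.1] rot 0.0007
```

>>> apply_moves(
  plan="-0.29 0.26 -0.01 0 -0.02 0 0; -0.29 0.25 -0.01 0 -0.02 0 0; -0.29 0.26 -0.01 0 -0.02 0 0; -0.28 0.25 0 0 -0.02 0 0; -0.29 0.26 -0.01 0 -0.03 0 0",
)

```text
time_s: 15.8
eef_pos: [0.5435, 0.2643, 0.1969]
eef_rot: [-0.563, 0.564, -0.428, 0.427]
wrist_force: [0.8, -0.1, -4.9]
opening: 0.495
```

>>> apply_moves(
  plan="0 0.52 0 0 0 0 0; 0 0.52 0 0 0 0 0; 0 0.52 0 0 0 0 0; 0 0.4 0 0 0 0 0; 0 0 0 0 0 0 0",
)

```text
time_s: 16.3
eef_pos: [0.5409, 0.2631, 0.0961]
eef_rot: [-0.561, 0.566, -0.429, 0.425]
wrist_force: [0.0, 0.0, -5.2]
opening: 0.494
```

```bash
cat > look.py <<'E'
import sys
from h import *
import pickle
n=sys.argv[1]
ctrl.camera("top")
p,R,o=pose(); print(p,R.round(3).tolist(),o["wrist_force"],o["opening"]); c=cal("wrist"); pickle.dump((c,p,R),open(n+".pkl","wb"))
im=ctrl.camera("wrist")[:,:,::-1]; cv2.imwrite(f"pics/{n}.png",im); print(pose()[0])
im=ctrl.camera("scene")[:,:,::-1]; cv2.imwrite(f"pics/{n}s.png",cv2.resize(im[200:320,290:450],None,fx=4,fy=4,interpolation=cv2.INTER_CUBIC))
E
python3 look.py w9
```

```text
[0.54232992 0.26344907 0.09837299] [[0.271, -0.005, 0.963], [-0.963, -0.001, 0.271], [-0.0, -1.0, -0.005]] [ 0.121036    0.21847225 -4.11785254] 0.4944640481762833
[0.5437166  0.26371343 0.10015803]
```

View pics/w9.png

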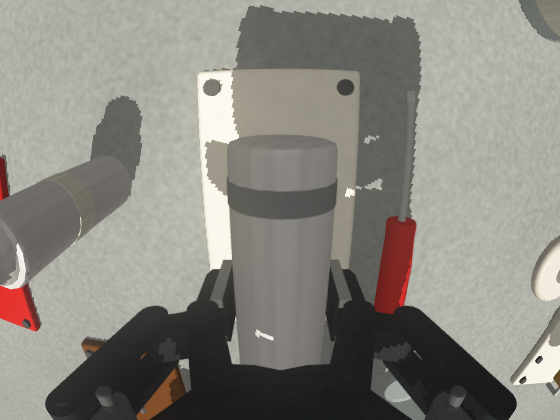

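View pics/w9s.png

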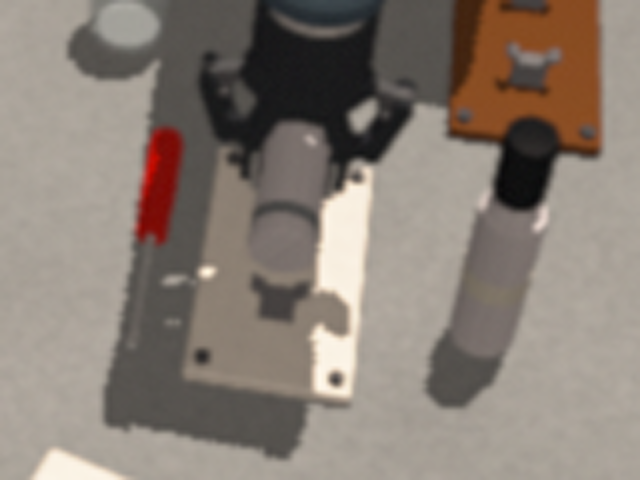

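Run:
```python
from h import *
import pickle
c,p,R=pickle.load(open("w9.pkl","rb"))
a,b=[onz("wrist",q,.012,c) for q in [(198,72),(359,70)]]
l=onz("wrist",(208,250),.012,c); r=onz("wrist",(351,250),.012,c)
for q in (a,b,l,r,(l+r)/2): print(q.round(4),(R.T@(q-p)).round(4))
m=(a+b)/2; print(np.linalg.norm(a-b)); d=a-b; y=np.arctan2(d[1],d[0])-np.pi/2; print(np.degrees(y)); u=np.array([np.cos(y),np.sin(y),0]); C=m-.1*u; print("ctr",C,R.T@(C-p))
z=p[2]+.005
for q in [(228,200),(336,200),(282,137)]: print((R.T@(onz("wrist",q,z,c)-p)).round(4))
```

```text
[0.6269 0.345  0.012 ] [-0.0556  0.0858  0.1039]
[0.6569 0.2422 0.012 ] [0.0515 0.0858 0.105 ]
[0.5017 0.3101 0.012 ] [-0.0559  0.0865 -0.026 ]
[0.5312 0.2054 0.012 ] [ 0.0529  0.0865 -0.026 ]
[0.5165 0.2578 0.012 ] [-0.0015  0.0865 -0.026 ]
0.10709822812998292
16.290649141815106
ctr [0.5458992  0.26552242 0.012     ] [-0.00100124  0.08635058  0.00446161]
[-0.0223 -0.0052  0.043 ]
[ 0.0223 -0.0052  0.043 ]
[-0.     -0.0054  0.0687]
```

>>> apply_moves(
  plan="-0.03 0.15 0.02 0 0 0 0; 0 0.2 0 0 0 0 0; 0 0.15 0 0 0 0 0; 0 0.1 0 0 0 0 0; 0 0 0 0 0 0 0",
)

```text
time_s: 16.95
eef_pos: [0.5437, 0.2647, 0.0693]
eef_rot: [-0.563, 0.564, -0.428, 0.426]
wrist_force: [-0.4, 0.2, -4.7]
opening: 0.493
```

>>> apply_moves(
  plan="0 0.05 0 0 0 0 0; 0 0.05 0 0 0 0 0; 0 0.02 0 0 0 0 0; 0 0 0 0 0 0 0; 0 0 0 0 0 0 0",
)

```text
time_s: 17.45
eef_pos: [0.5447, 0.265, 0.0647]
eef_rot: [-0.563, 0.564, -0.427, 0.427]
wrist_force: [-0.2, -0.0, -5.3]
opening: 0.498
```

>>> apply_moves(
  plan="0 0.04 0 0 0 0 0; 0 0.04 0 0 0 0 0; 0 0.02 0 0 0 0 0; 0 0.02 0 0 0 0 0; 0 0 0 0 0 0 0",
)

```text
time_s: 17.95
eef_pos: [0.5444, 0.2649, 0.0583]
eef_rot: [-0.563, 0.564, -0.428, 0.427]
wrist_force: [-0.3, 0.4, -5.4]
opening: 0.5
```

>>> apply_moves(
  plan="0 0.02 0 0 0 0 0; 0 0.02 0 0 0 0 0; 0 0 0 0 0 0 0; 0 0 0 0 0 0 0; 0 0 0 0 0 0 0",
)

```text
time_s: 18.45
eef_pos: [0.5446, 0.265, 0.0566]
eef_rot: [-0.563, 0.564, -0.427, 0.427]
wrist_force: [0.3, -1.0, -5.1]
opening: 0.493
```

>>> apply_moves(
  plan="0 0.02 0 0 0 0 0; 0 0.02 0 0 0 0 0; 0 0 0 0 0 0 0; 0 0 0 0 0 0 0; 0 0 0 0 0 0 0",
)

```text
time_s: 18.95
eef_pos: [0.5449, 0.2652, 0.0555]
eef_rot: [0.564, -0.564, 0.427, -0.427]
wrist_force: [-4.3, -0.9, 5.7]
opening: 0.494
```

Contact: the wrist force went from −5 to +5.7 N with the TCP at z = 0.0555, about the expected height. I let go.

>>> apply_moves(
  plan="0 -0.01 0 0 0 0 0; 0 0 0 0 0 0 0.55; 0 0 0 0 0 0 0.6; 0 0 0 0 0 0 0.7; 0 0 0 0 0 0 0.9",
)

```text
time_s: 19.45
eef_pos: [0.5448, 0.2649, 0.055]
eef_rot: [-0.563, 0.564, -0.427, 0.427]
wrist_force: [0.5, -0.1, 0.0]
opening: 0.85
```

>>> apply_moves(
  plan="0 0 0 0 0 0 1; 0 0 0 0 0 0 1; 0 0 0 0 0 0 1; 0 0 0 0 0 0 1; 0 -0.1 0 0 0 0 1",
)

```text
time_s: 19.95
eef_pos: [0.544, 0.2648, 0.0595]
eef_rot: [-0.563, 0.564, -0.428, 0.427]
wrist_force: [0.6, -0.4, -1.0]
opening: 1.002
```

```bash
python3 look.py w10
```

```text
[0.54483916 0.26506282 0.06088992] [[0.27, -0.0, 0.963], [-0.963, 0.0, 0.27], [-0.0, -1.0, -0.0]] [1.29758172 0.93999771 0.92983172] 1.0016639043516222
[0.54513595 0.2651497  0.06091939]
```

View pics/w10.png

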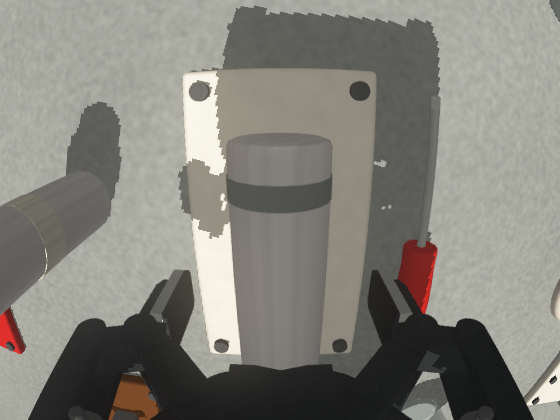

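>>> apply_moves(
  plan="0 -0.2 0 0 0 0 1; 0 -0.4 0 0 0 0 1; 0 -0.6 0 0 0 0 1; 0 -0.8 0 0 0 0 1; 0 -0.8 0 0 0 0 1",
)

```text
time_s: 20.6
eef_pos: [0.5443, 0.2649, 0.2018]
eef_rot: [-0.563, 0.564, -0.428, 0.427]
wrist_force: [0.3, 0.2, 0.0]
opening: 1.0
```

>>> apply_moves(
  plan="0 -0.6 0 0 0 0 1; 0 -0.3 -0.4 0 0 0 1; 0 0 -0.4 0 0 0 1; 0 0 0 0 0 0 1; 0 0 0 0 0 0 1",
)

```text
time_s: 21.1
eef_pos: [0.5064, 0.2542, 0.2457]
eef_rot: [0.564, -0.563, 0.427, -0.427]
wrist_force: [0.1, -1.2, -0.1]
opening: 1.002
```

```bash
python3 look.py w11
python3 - <<'E'
from h import *
im=cv2.imread("pics/w11.png")
s=ctrl.camera("scene")[:,:,::-1]; cv2.imwrite("pics/s11.png",s)
print(ctrl.get_obs()["time_s"])
E
```

```text
[0.50664612 0.25420771 0.24538225] [[0.27, -0.0, 0.963], [-0.963, 0.0, 0.27], [-0.0, -1.0, -0.0]] [ 0.47543461  0.55584961 -0.33783243] 1.0026539950114062
[0.50675844 0.25422933 0.2451305 ]
21.3
```

View pics/w11.png

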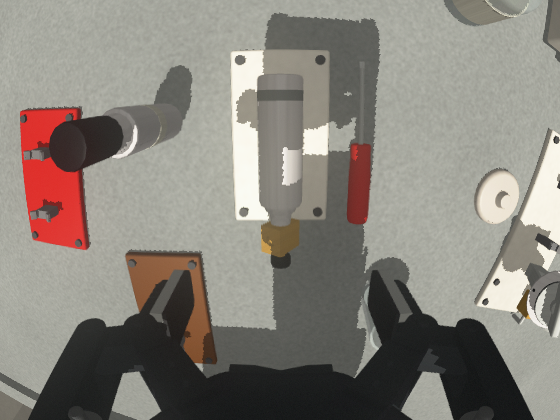

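View pics/w11s.png

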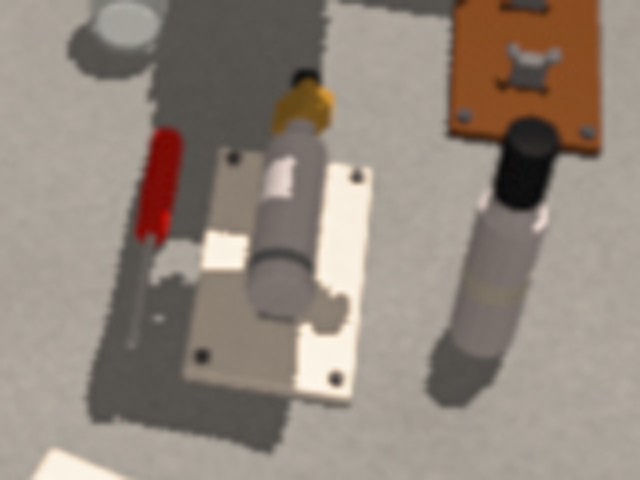

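View pics/s11.png

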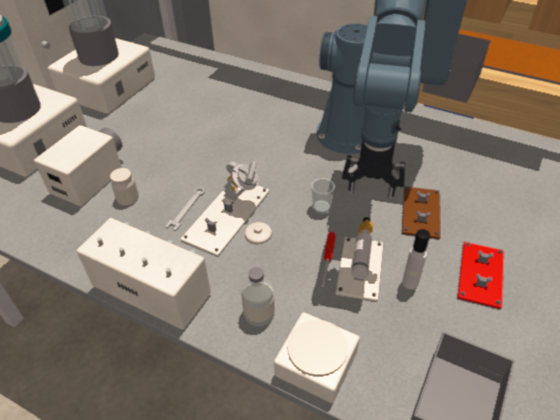

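Run:
```python
from h import *
import pickle
im=cv2.imread("pics/w11.png"); cv2.imwrite("pics/w11z.png",cv2.resize(im[40:275,220:340],None,fx=2.5,fy=2.5,interpolation=cv2.INTER_CUBIC))
c,p,R=pickle.load(open("w11.pkl","rb"))
P=np.array([onz("wrist",q,.012,c) for q in [(231,52),(329,51),(327,219),(235,219)]]); C=P.mean(0)
d=P[0]+P[1]-P[2]-P[3]; y=np.arctan2(d[1],d[0]); print(C,np.degrees(y),np.linalg.norm(P[0]-P[1]),np.linalg.norm(P[1]-P[2]))
u=np.array([np.cos(y),np.sin(y),0]);v=np.array([-u[1],u[0],0])
for q,z in [((280,74),.078),((280,74),.06),((257,120),.062),((302,120),.062),((262,180),.062),((301,180),.062)]:
    e=onz("wrist",q,z,c)-C; print(q,z,(e@u).round(4),(e@v).round(4))
```

```text
[0.54602723 0.26606254 0.012     ] 15.968856257243369 0.10782941837167112 0.19680376103760752
(280, 74) 0.078 0.0659 0.0
(280, 74) 0.06 0.0674 0.0001
(257, 120) 0.062 0.0228 0.0224
(302, 120) 0.062 0.0225 -0.0208
(262, 180) 0.062 -0.0371 0.0187
(301, 180) 0.062 -0.0373 -0.0203
```

View pics/w11z.png

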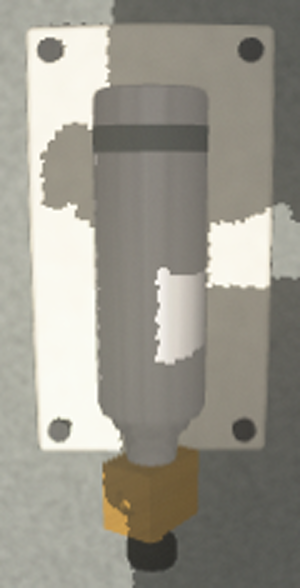

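The bottle is centred to within about 1.5 mm: its foot is 66 mm from the plate centre (nominal 65). There is plenty of time left, so I check the knob once more.

Run:
```python
from h import *
p,R,o=pose()
p,R=rows(p,R,np.array([.48,.05,.30]),Rk(2.8)@Ro.from_rotvec([0,0,.15]).as_matrix(),1,n=8)
p,R=rows(p,R,D+.137*A,Rk(2.8),1,n=7)
```

```text
0.47 -0.14 -0.2 -0.19 -0.05 -0.45 1; 0.48 -0.11 -0.21 -0.2 -0.05 -0.45 1; 0.48 -0.08 -0.21 -0.19 -0.05 -0.45 1; 0.49 -0.04 -0.22 -0.19 -0.06 -0.45 1; 0.48 -0.01 -0.22 -0.2 -0.05 -0.45 1
0.48 0.02 -0.22 -0.19 -0.06 -0.45 1; 0.48 0.05 -0.23 -0.2 -0.05 -0.45 1; 0.48 0.07 -0.23 -0.19 -0.06 -0.46 1
err mm [-0.1 -0.2 -0.2] rot 0.0005
0.18 0.33 -0.06 0 0 -0.18 1; 0.17 0.33 -0.07 0 0 -0.18 1; 0.16 0.33 -0.06 0 0 -0.18 1; 0.15 0.34 -0.07 0 0 -0.18 1; 0.15 0.34 -0.06 0 0 -0.18 1
0.14 0.34 -0.07 0 0 -0.17 1; 0.13 0.34 -0.06 0 0 -0.18 1
err mm [-0. -0.  0.] rot 0.0005
```

>>> apply_moves(
  plan="0.47 -0.14 -0.2 -0.19 -0.05 -0.45 1; 0.48 -0.11 -0.21 -0.2 -0.05 -0.45 1; 0.48 -0.08 -0.21 -0.19 -0.05 -0.45 1; 0.49 -0.04 -0.22 -0.19 -0.06 -0.45 1; 0.48 -0.01 -0.22 -0.2 -0.05 -0.45 1",
)

```text
time_s: 21.8
eef_pos: [0.4899, 0.1257, 0.2796]
eef_rot: [-0.473, 0.655, -0.363, 0.465]
wrist_force: [-0.9, -0.7, -1.4]
opening: 0.999
```

>>> apply_moves(
  plan="0.48 0.02 -0.22 -0.19 -0.06 -0.45 1; 0.48 0.05 -0.23 -0.2 -0.05 -0.45 1; 0.48 0.07 -0.23 -0.19 -0.06 -0.46 1; 0.18 0.33 -0.06 0 0 -0.18 1; 0.17 0.33 -0.07 0 0 -0.18 1",
)

```text
time_s: 22.3
eef_pos: [0.4784, 0.0178, 0.2797]
eef_rot: [-0.404, 0.709, -0.304, 0.491]
wrist_force: [-0.3, -0.4, 0.0]
opening: 0.997
```

>>> apply_moves(
  plan="0.16 0.33 -0.06 0 0 -0.18 1; 0.15 0.34 -0.07 0 0 -0.18 1; 0.15 0.34 -0.06 0 0 -0.18 1; 0.14 0.34 -0.07 0 0 -0.17 1; 0 0 0 0 0 0 1",
)

```text
time_s: 22.8
eef_pos: [0.4728, -0.0452, 0.2368]
eef_rot: [-0.382, 0.722, -0.275, 0.506]
wrist_force: [-1.1, 0.2, 0.4]
opening: 1.0
```

```bash
python3 look.py w12; python3 st.py
python3 - <<'E'
import cv2
im=cv2.imread("pics/w12.png"); cv2.imwrite("pics/w12z.png",cv2.resize(im[140:260,205:355],None,fx=5,fy=5,interpolation=cv2.INTER_CUBIC))
E
```

```text
[ 0.47348859 -0.0445396   0.23786249] [[0.335, -0.009, 0.942], [-0.785, -0.556, 0.274], [0.521, -0.831, -0.193]] [0.61708843 0.92996543 0.38061266] 1.0044069730896734
[ 0.47414257 -0.04416048  0.23872685]
EX EY A mm [  0.9   6.7 154.9] [ 0.5  0.  -0. ] [ 0.32 -0.03  0.06] 0.999
ang 2.800425603895264 tilt err [-0.022  1.     0.001] [ 0.02  0.06  1.86 -0.61  1.3   1.44] 22.95
```

View pics/w12z.png

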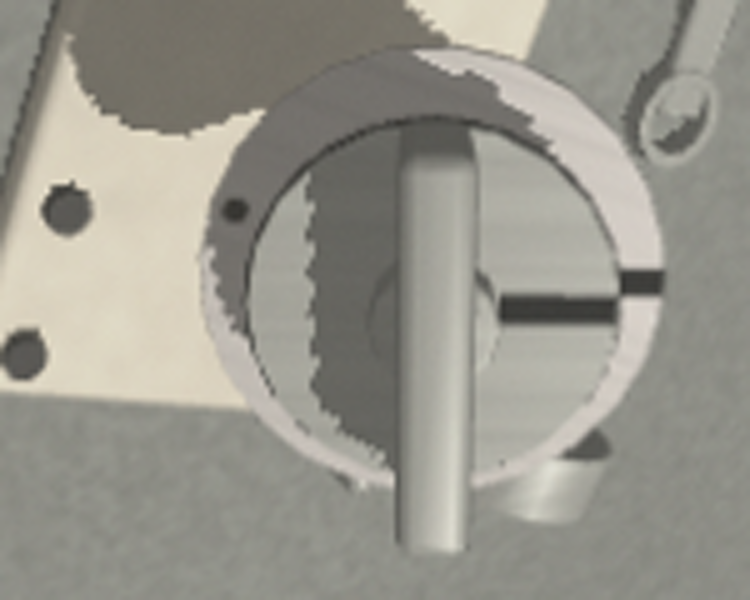

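The knob has not moved. Allowing for parallax, the index line and the release line agree to about 0.02 rad, so I hand in.

```bash
python3 -c "
from bench import ctrl
print(ctrl.hand_in(), ctrl.get_obs()['time_s'])"
```

```text
the job is handed in; nothing more can be done
the job is handed in; nothing more can be done
```

The job is done and handed in at about 23 s of the 72 s allowed; the hand-in gave no verdict.

- **Knob:** I turned the T-knob clockwise from about 0.45 rad to the release line and let go. A camera fit straight afterwards gave 2.795 rad against 2.80. A last rough look, with the bottle already on the rest, showed the two lines still meeting to about 0.02 rad. An earlier, cruder fit taken while the knob was still gripped read about 2.87–2.91 rad for the index line. I discounted it because the fingers hid part of the dial.
- **Drawing out:** I pulled the bottle about 90 mm lengthwise before lifting it. The first pull met about 14 N along the bottle while the gripper was pressing down with 18 N. Raising the gripper 2 mm freed it.
- **Rest:** I set the bottle down on the white rest with a contact force of about 6 N. In the last wrist view its foot lies 66–67 mm from the plate's centre, against 65 mm ideal. It is about 1 mm or less off sideways and runs along the saddles.
- **Position estimates:** The top, scene and wrist cameras differed by 2–4 mm on where the rest stands. I placed the bottle by the wrist view.
- **Other things:** The bystanders looked unmoved in the last pictures, and the robot was touching nothing at hand-in.

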